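# Set out the bench for filming a panel

## Robot

A 7-joint arm with a two-finger parallel gripper is mounted at the origin on the work surface. World frame = base frame: x ahead of the robot, y to its left, z up, the work surface at z = 0. Lengths are in mm, angles in rad, forces in N, time in s.
With the tool pointing down it reaches from about 425 to 800 mm from the base axis. Payload 8.3 kg.
Tool frame: the origin (TCP) lies midway between the tips of the shut fingers; the grasp point (between the pads) lies 19 mm behind it (arm.tcp_to_grasp is the distance from the TCP to the grasp point, in mm); y points along the fingers, x is the direction in which the jaws open and shut, and the axes are right-handed (so a half turn about y gives the same grasp; the last joint's range is limited). The gripper opens to 85 mm and grips with 20 to 120 N. Pads are 22 mm wide; open, the fingers measure 114 mm over their backs; the gripper's body (76 mm by 85 mm) begins 54 mm behind the grasp point. The pads swing forward as they close: fully open they stand 13 mm farther back than shut.
Start: joints at [1.204, 0.383, 0.016, 1.37, -0.006, 1.388, -0.046], TCP at [187.005, -596.349, 231.279] pointing down, gripper open.
Joint ranges: [-2.95, 2.95], [-0.25, 2.06], [-1.52, 1.56], [0.18, 2.33], [-1.44, 4.58], [0.02, 2.06], [-3.01, 3.01]. Speed limits (rad/s): [2.39, 2.39, 3.01, 3.01, 3.14, 3.14, 3.14].

## Interface

Orientations are given as a unit quaternion [x, y, z, w].
In Python, from plant import arm, eyes gives the robot as it stands.
- The arm moves only by the tool apply_moves, never from a script. Its argument "series" is a list that holds one entry, the list of rows, each a list of 7 numbers: the turn, a rotation vector about the tool's x, y, z in degrees, then the shift along the tool's x, y, z in cm, then the opening, from -1 (shut) to 1 (fully open). A call has 1 to 12 rows; each row is the pose to reach, as a shift and turn from the pose commanded when the call began, along the tool's axes at that moment; what a row does not reach only later rows make up. A row lasts 1/12 s, in which the tool goes at most 41.7 mm and 7.16 degrees, less where a joint would pass 70% of its speed; a pose out of reach is approached as far as the arm can. A call with a gripper value outside its range is refused whole. The fingers move at their own pace and stop on an object; the grip force is fixed at half the most. Time passes only in rows, so rows that repeat a pose let the fingers close. It gives the time, the measured TCP pose, the force and the opening at its end, in the units of the state.
- arm.get_obs(): the state, without advancing time (a new reading comes with each control period).
- eyes.grab_frame(name): name is "scene" or "top"; returns a dict with "image" (420x560x3 uint8, red, green, blue), "depth" (420x560 float32, mm along the optical axis (not along the pixel's ray), 0 where there is no reading), "fx", "fy", "cx", "cy" (pixels), "dist" ([k1, k2, p1, p2, k3] as OpenCV has them; the pictures are not rectified), "eye" and "orientation" of the camera in the world. Camera axes: x right, y up, looking along -z (the intrinsics and any distortion apply to the point x, -y, -z); pixel columns grow to the right and rows downward; lengths in mm; the calibration is good to about 2 mm. A picture is of the moment at which its call begins.
- arm.hand_in(): hands the job in, once; it reports no verdict.
The state is a dict: "clock": time; "q": joint angles; "dq": joint speeds; "tau": joint torques, N m; "tool_pos": TCP position; "tool_rot": TCP orientation; "contact_force": force on the tool from outside, world axes, zero at the start; "ft_torque": the same for the moment, N m; "gripper_width": opening from 0.0 (shut) to 1.0 (fully open).
Only numpy, scipy, OpenCV 4.12 (cv2) and the standard library are available. Lean on these libraries where they do the work, as an engineer would, in place of code of your own. Each camera call takes 0.05 s, during which the arm holds its last target.

## Task

Set out the bench: put the steel bar weight in the middle of the grey patch at the black panel's end nearer the aluminium plate, lying the same way as the patch, the round weight in the middle of the other patch, and the squeegee, felt down, in the panel's middle, lengthwise along it. Put the large tape roll flat on the middle of the plate and the small roll centred on top of it. Drop nothing, and leave the mug and screwdriver where they are.

Things in the scene. Friction and masses are not known exactly. Their poses are not given: they have to be found in the camera images.
- panel: Fixed glossy black rectangular panel lying flat, 96 mm along its x, 200 mm along its y (the long way), 8 mm thick. Origin: centre of its underside, on the table; z up. Its top face (8 mm up) bears two flush mid-grey rectangular patches, each 64 mm along x by 44 mm along y, centred at x = 0, y = +72 mm and x = 0, y = -72 mm: the two ends. The plate stands off one of the panel's two ends, at a different one from start to start.
- plate: Fixed square aluminium plate, 84 x 84 mm, 6 mm thick, lying flat, a dark dot at each corner. Origin: centre of its underside, on the table; z up.
- bar_center (a point): Loose plain steel bar weight, a block 56 mm along its x, 30 mm along its y, 30 mm high, about 0.4 kg. The point is its centre, 15 mm above its underside; z up. On the panel its 56 mm length lies across the panel (along the 64 mm of the patch).
- round_center (a point): Loose round steel weight, about 0.35 kg: a cylinder 42 mm in diameter and 28 mm high, rising slightly to a small knob 20 mm in diameter whose top is 44 mm above the underside. The point is on its axis, 22 mm above its underside; z up.
- squeegee_center (a point): Loose squeegee, about 50 g: a flat grey felt foot 64 mm along its x, 36 mm along its y, 8 mm high, and on it a white plastic grip bar of the full 64 mm length, 18 mm wide (along y), rising to 26 mm. The point is its centre, 13 mm above its underside; z up, felt down. On the panel its 64 mm length lies along the panel's long side.
- big_roll_center (a point): Loose large roll of pale paper tape lying flat: a ring 58 mm in outer diameter, hole 29 mm, 24 mm high, about 60 g. The point is its centre (in the hole), 12 mm above its underside; z along its axis, up.
- small_roll_center (a point): Loose small roll of pale paper tape lying flat: a ring 40 mm in outer diameter, hole 25 mm, 18 mm high, about 20 g. The point is its centre (in the hole), 9 mm above its underside; z along its axis, up.
- mug: Bystander, not to be disturbed: white mug, 80 mm across and 90 mm high, with a handle at its +y. Origin: centre of its underside.
- driver: Bystander, not to be disturbed: screwdriver with a grey handle lying on the table, its blade along its +x. Origin: middle of its underside.
Mind the look-alikes: they are no part of the job. What is shaped like the part that bears big_roll_center but orange or turquoise is not meant.

How it is judged (in metres and radians):
At the end, for the whole second after the job is handed in: Weights upright within 12 mm of their patch centres, bar on the end nearer the plate; squeegee felt down within 14 mm of the panel's centre; bar and squeegee turned right within 0.25 rad; large roll within 12 mm of the plate's centre, small one on it within 10 mm; released, at rest (((y of plate in the frame of panel above 0 m and x of bar_center in the frame of panel between -0.012 and 0.012 m and y of bar_center in the frame of panel between 0.06 and 0.084 m and z of bar_center in the frame of panel between 0.018 and 0.028 m and x of round_center in the frame of panel between -0.012 and 0.012 m and y of round_center in the frame of panel between -0.084 and -0.06 m and z of round_center in the frame of panel between 0.025 and 0.035 m) or (y of plate in the frame of panel below 0 m and x of bar_center in the frame of panel between -0.012 and 0.012 m and y of bar_center in the frame of panel between -0.084 and -0.06 m and z of bar_center in the frame of panel between 0.018 and 0.028 m and x of round_center in the frame of panel between -0.012 and 0.012 m and y of round_center in the frame of panel between 0.06 and 0.084 m and z of round_center in the frame of panel between 0.025 and 0.035 m)) and angle between the x axis of bar_center and the x axis of panel, either way round below 0.25 rad and angle between the x axis of squeegee_center and the y axis of panel, either way round below 0.25 rad and x of squeegee_center in the frame of panel between -0.014 and 0.014 m and y of squeegee_center in the frame of panel between -0.014 and 0.014 m and z of squeegee_center in the frame of panel between 0.016 and 0.026 m and horizontal distance between big_roll_center and plate below 0.012 m and z of big_roll_center in the frame of plate between 0.014 and 0.022 m and horizontal distance between small_roll_center and big_roll_center below 0.01 m and z of small_roll_center in the frame of plate between 0.035 and 0.043 m and angle between each of bar_center, round_center, squeegee_center, big_roll_center, small_roll_center's own z axis and vertical below 0.15 rad and linear speed of each of bar, round, squeegee, big_roll, small_roll below 0.02 m/s and contact force between each of bar, round, squeegee, big_roll, small_roll and the fingers below 0.1 N); the robot touches nothing.
It fails at once if the mug or screwdriver is moved by more than 20 mm (distance of any of mug, driver from where it was at the start of the episode above 0.02 m).
It fails at once if one of the five things is dropped (falls free faster than 0.6 m/s, a fall of some 18 mm) ((linear speed of bar above 0.6 m/s and contact force between bar and the fingers below 0.01 N) or (linear speed of round above 0.6 m/s and contact force between round and the fingers below 0.01 N) or (linear speed of squeegee above 0.6 m/s and contact force between squeegee and the fingers below 0.01 N) or (linear speed of big_roll above 0.6 m/s and contact force between big_roll and the fingers below 0.01 N) or (linear speed of small_roll above 0.6 m/s and contact force between small_roll and the fingers below 0.01 N)).
It also fails if it takes over 120 s, if anything falls off the work surface, if the arm or the gripper's body presses on something with over 40 N, if the wrist force passes 120 N, or if a joint passes its speed limit or range.

## Working session

There is one attempt and no reset: what is moved stays moved. The work goes in short steps, Python scripts to look and compute and a tool call to move; the robot and the scene stay as the last step left them, time stands still between calls to the robot, and variables do not carry over. Pictures are saved under pics/ and viewed, and the job is handed in when it is done.

Besides the shell and the picture viewer there is one more tool, called after "Call:" as name([rows], argument=value, ...), one row to a line, values as JSON. apply_moves: Moves the arm, as the interface text tells. Its arguments: {"type":"object","properties":{"series":{"type":"array"}},"required":["series"]}

```bash
ls; mkdir -p pics; python3 - <<'E'
from plant import arm, eyes
import cv2,numpy as np
for n in("scene","top"):
    f=eyes.grab_frame(n)
    np.savez('%s0.npz'%n,**{k:np.array(v) for k,v in f.items()})
    cv2.imwrite('pics/%s0.png'%n,cv2.cvtColor(f["image"],cv2.COLOR_RGB2BGR))
    print(n,{k:v for k,v in f.items() if k not in("image","depth")},(f["depth"]>0).mean())
print(arm.get_obs())
E
```

```text
pics
scene {'fx': 443.86211822078275, 'fy': 443.86211822078275, 'cx': 279.3508140753898, 'cy': 209.62891247657927, 'dist': array([-0.0344566,  0.       ,  0.       ,  0.       ,  0.       ]), 'eye': array([1076.78435879,  473.08000143,  765.69762034]), 'orientation': array([0.15347043, 0.34213481, 0.85054329, 0.36873663])} 0.9959098639455782
top {'fx': 526.4563557069637, 'fy': 526.4563557069637, 'cx': 280.7684775007871, 'cy': 208.3942900168295, 'dist': array([-0.18515811,  0.        ,  0.        ,  0.        ,  0.        ]), 'eye': array([ 445.15627965,   -6.65306455, 1494.5587887 ]), 'orientation': array([ 0.04198802, -0.03360425, -0.69830589,  0.71377633])} 0.9959906462585034
{'clock': 0.1, 'q': array([ 1.2040695 ,  0.38419546,  0.01637348,  1.3710566 , -0.00631459,
        1.38818767, -0.04651757]), 'dq': array([-0.00150905, -0.00132   , -0.00060095, -0.00345334,  0.00110213,
        0.0009334 , -0.0001112 ]), 'tau': array([ 4.85611672e-03, -6.29124713e+01,  8.48112982e-01, -3.72753024e+01,
        1.67237251e-02,  1.05226666e-02,  2.06713827e-05]), 'tool_pos': array([ 186.88961478, -595.92755393,  230.34963304]), 'tool_rot': array([-0.56954297,  0.41907905, -0.41804876,  0.57028834]), 'contact_force': array([ 0.74706258,  0.10772884, -0.36939357]), 'ft_torque': array([-0.00829377,  0.04075909, -0.00668046]), 'gripper_width': 1.0029063395124185}
```

View pics/scene0.png

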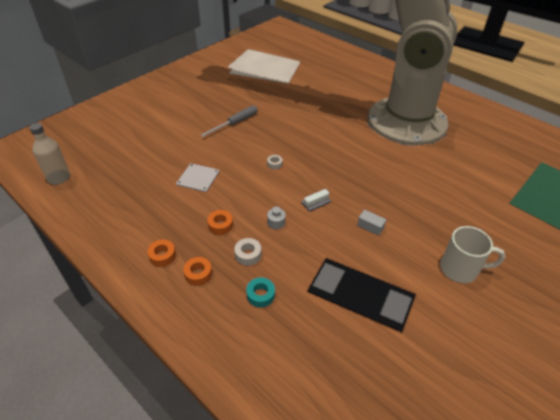

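View pics/top0.png

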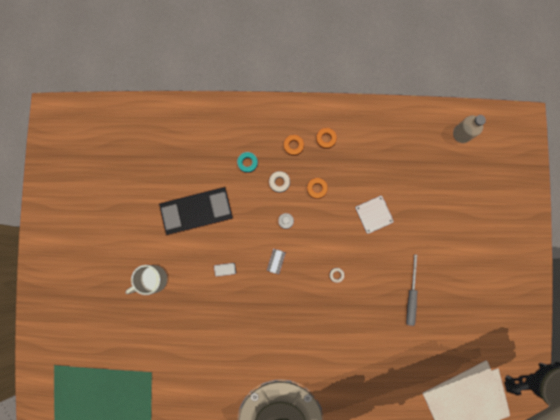

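Top view:
- **Targets:** pale big roll (279,181), small roll (337,275), round weight (286,221), squeegee (277,262), bar (225,269).
- **Fixed things:** panel (196,211) with patches at (171,217) and (219,205), and the plate (375,215).
- **Look-alikes for the big roll:** turquoise (247,161), orange (293,145), (326,138) and (317,188). The small roll is also pale, but smaller. I choose the pale ring at (279,181).

I'll check that choice in a close crop.

```bash
cat > h.py <<'E'
import numpy as np,cv2
from scipy.spatial.transform import Rotation as R
def ray(f,uv):
    K=np.array([[f['fx'],0,f['cx']],[0,f['fy'],f['cy']],[0,0,1.]],float)
    p=cv2.undistortPoints(np.array(uv,float).reshape(-1,1,2),K,np.array(f['dist'],float)).reshape(-1,2)
    d=np.c_[p[:,0],-p[:,1],-np.ones(len(p))]
    return np.array(f['eye'],float),R.from_quat(f['orientation']).apply(d)
def onplane(f,uv,z):
    e,d=ray(f,uv); return e+d*((z-e[2])/d[:,2])[:,None]
def grab(n):
    from plant import eyes
    return eyes.grab_frame(n)
def save(f,name,box=None,s=1):
    im=cv2.cvtColor(f["image"],cv2.COLOR_RGB2BGR)
    if box: x0,y0,x1,y1=box; im=im[y0:y1,x0:x1]
    im=cv2.resize(im,None,fx=s,fy=s,interpolation=cv2.INTER_NEAREST)
    cv2.imwrite('pics/'+name+'.png',im)
def nearmask(f,z0,z1,hsv=None):
    pass
E
python3 - <<'E'
import numpy as np,h,cv2
t=np.load('top0.npz');s=np.load('scene0.npz')
h.save(t,'topcrop',(150,120,410,300),3)
h.save(s,'scenecrop',(140,140,420,340),2.8)
# table height check
print(R:=h.R.from_quat([-0.56954297,  0.41907905, -0.41804876,  0.57028834]).as_matrix().round(3))
for f in(t,s):
    hsv=cv2.cvtColor(f['image'],cv2.COLOR_RGB2HSV)
    print(hsv[181,270:290].tolist() if f is t else hsv[251,235:262].tolist())
E
```

```text
[[ 0.299 -0.001  0.954]
 [-0.954  0.002  0.299]
 [-0.002 -1.    -0.   ]]
[[17, 46, 199], [17, 40, 209], [17, 38, 210], [18, 40, 196], [15, 51, 161], [12, 103, 139], [12, 151, 145], [13, 156, 150], [12, 153, 152], [13, 151, 152], [12, 152, 151], [12, 154, 147], [12, 152, 139], [12, 117, 140], [14, 67, 161], [16, 46, 192], [17, 40, 205], [17, 41, 210], [17, 41, 199], [14, 56, 167]]
[[15, 49, 176], [15, 41, 195], [17, 38, 200], [16, 40, 200], [17, 39, 197], [17, 39, 190], [16, 40, 173], [16, 49, 150], [13, 75, 130], [12, 111, 124], [12, 135, 123], [12, 145, 125], [12, 149, 128], [12, 150, 133], [12, 146, 136], [12, 138, 135], [12, 115, 135], [12, 83, 144], [15, 53, 160], [17, 42, 182], [17, 39, 194], [16, 40, 198], [16, 39, 196], [16, 40, 193], [16, 40, 178], [15, 48, 149], [12, 87, 129]]
```

View pics/topcrop.png

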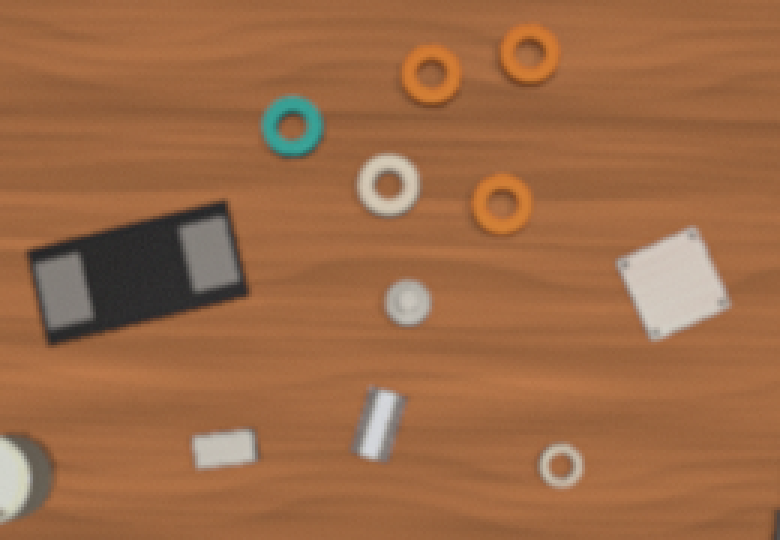

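View pics/scenecrop.png

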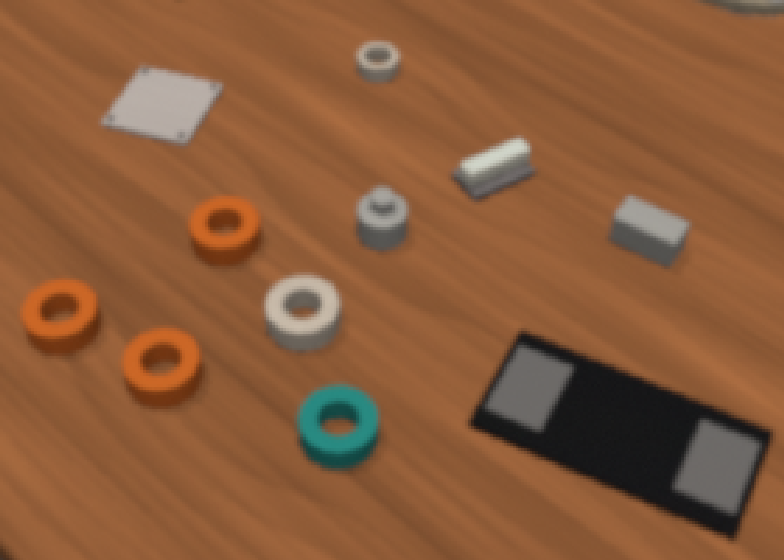

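The crops confirm it: the pale ring at (279,181) in top and (248,251) in scene is the large roll. Everything stands upright and the squeegee is felt down. Now I'll measure.

```bash
cat > meas.py <<'E'
import numpy as np,h,cv2
T={'big':(279,181),'small':(337,275),'round':(286,221),'sq':(277,262),'bar':(225,269),'plate':(375,215)}
S={'big':(248,251),'small':(274,161),'round':(276,217),'sq':(317,200),'bar':(372,222),'plate':(198,177)}
Z={'big':12,'small':9,'round':18,'sq':12,'bar':15,'plate':6}
def measure(f,seeds):
    out={}
    hsv=cv2.cvtColor(f['image'],cv2.COLOR_RGB2HSV)
    m=((hsv[...,1]<95)&(hsv[...,2]>60)).astype(np.uint8)
    n,lab,st,ce=cv2.connectedComponentsWithStats(m)
    for k,(u,v) in seeds.items():
        w=lab[v-10:v+11,u-10:u+11]; ids=w[w>0]
        i=np.bincount(ids).argmax()
        c=cv2.findContours((lab==i).astype(np.uint8),cv2.RETR_EXTERNAL,cv2.CHAIN_APPROX_NONE)[0][0]
        P=h.onplane(f,c.reshape(-1,2),Z[k])[:,:2]
        r=cv2.minAreaRect(P.astype(np.float32))
        a=np.deg2rad(r[2]); d=r[1]
        if d[1]>d[0]: a+=np.pi/2
        out[k]=(np.array(r[0]),sorted(d),np.rad2deg(a)%180,st[i,4])
    # panel
    return out
def panel(f,seed):
    hsv=cv2.cvtColor(f['image'],cv2.COLOR_RGB2HSV)
    m=((hsv[...,2]<70)).astype(np.uint8)
    n,lab,st,ce=cv2.connectedComponentsWithStats(m)
    i=lab[seed[1],seed[0]]
    c=cv2.findContours((lab==i).astype(np.uint8),cv2.RETR_EXTERNAL,cv2.CHAIN_APPROX_NONE)[0][0]
    P=h.onplane(f,c.reshape(-1,2),8)[:,:2]
    r=cv2.minAreaRect(P.astype(np.float32)); a=r[2]+(90 if r[1][1]>r[1][0] else 0)
    return np.array(r[0]),sorted(r[1]),a%180
E
python3 - <<'E'
from meas import *
t=np.load('top0.npz');s=np.load('scene0.npz')
for f,sd,pp in((t,T,(196,211)),(s,S,(365,292))):
    for k,v in measure(f,sd).items(): print(k,v[0].round(1),np.round(v[1],1),round(v[2],1),v[3])
    print('panel',panel(f,pp))
# depth-based top-face check
for n,f,sd in(('t',t,T),('s',s,S)):
    H,W=f['depth'].shape
    uu,vv=np.meshgrid(range(W),range(H)); e,d=h.ray(f,np.c_[uu.ravel(),vv.ravel()])
    P=e+d*f['depth'].ravel()[:,None]; 
    m0=(np.abs(P[:,2])<4)
    print(n,'table z',np.median(P[np.abs(P[:,2])<25,2]))
    for k,zt in dict(big=24,small=18,round=28,sq=26,bar=30).items():
        u,v=sd[k]; m=(np.abs(uu.ravel()-u)<16)&(np.abs(vv.ravel()-v)<16)&(P[:,2]>zt*.6)
        q=P[m]; print(k,len(q),q.mean(0).round(1),(q.max(0)-q.min(0)).round(0))
E
```

```text
big [681.2  19.5] [57.1 60.6] 1.2 308
small [ 420.9 -148.1] [39.8 39.9] 135.9 136
round [569.5  -1.4] [42.2 42.4] 1.2 208
sq [454.5  23.1] [37.3 67.4] 162.9 311
bar [428.8 166.6] [33.3 60.7] 99.6 254
plate [ 594.1 -253.7] [87.3 87.5] 115.2 920
panel (array([593.00726318, 257.08172607]), [91.19454193115234, 193.5792999267578], 105.32151699066162)
big [676.7  15.4] [59.2 72. ] 43.4 594
small [ 414.9 -150.9] [40.  53.6] 43.5 184
round [564.8  -4.6] [41.9 69.5] 43.4 345
sq [449.6  23.7] [47.6 78.3] 163.3 398
bar [423.3 162.3] [57.  63.6] 99.5 464
plate [ 591.7 -255. ] [88.5 90.2] 24.2 803
panel (array([592.91802979, 257.29217529]), [95.99732208251953, 197.28302001953125], 105.38703727722168)
t table z 0.6925493081796503
big 254 [674.8  19.5  52.7] [ 262.   57. 1480.]
small 95 [ 420.8 -143.    64.9] [  50.  174. 1484.]
round 180 [564.1  -1.3  81.2] [ 144.   39. 1476.]
sq 153 [454.9  23.6  44.7] [  62.   45. 1478.]
bar 213 [428.1 162.   57.4] [  37.  199. 1476.]
s table z 2.3680137089752407
big 453 [685.2  26.3  32.4] [426. 481. 751.]
small 134 [ 429.6 -137.6   29.2] [680. 642. 755.]
round 271 [583.3  13.2  48.6] [531. 495. 749.]
sq 222 [465.2  31.4  35.5] [655. 466. 750.]
bar 351 [432.7 168.5  31.9] [671. 336. 748.]
```

```bash
cat > dm.py <<'E'
import numpy as np,h,cv2
def cloud(f):
    H,W=f['depth'].shape
    uu,vv=np.meshgrid(range(W),range(H)); e,d=h.ray(f,np.c_[uu.ravel(),vv.ravel()])
    P=e+d*f['depth'].ravel()[:,None]; return P[f['depth'].ravel()>0]
def top(P,xy,z0,z1,rad=45):
    m=(np.hypot(*(P[:,:2]-xy).T)<rad)&(P[:,2]>z0)&(P[:,2]<z1); q=P[m]
    r=cv2.minAreaRect(q[:,:2].astype(np.float32)); a=r[2]+(90 if r[1][1]>r[1][0] else 0)
    return len(q),np.median(q[:,2]).round(1),np.round(r[0],1),np.round(sorted(r[1]),1),round(a%180,1)
E
python3 - <<'E'
from dm import *
t=np.load('top0.npz');s=np.load('scene0.npz')
G=dict(big=(680,19,24),small=(420,-149,18),round=(569,-2,28),sq=(454,23,26),bar=(428,165,30))
for f in(t,s):
    P=cloud(f)
    for k,(x,y,z) in G.items(): print(k,top(P,(x,y),z-5,z+6))
E
```

```text
big (215, np.float64(24.2), array([679.2,  20.8]), array([53.9, 55.2]), 1.2)
small (85, np.float64(18.3), array([ 419.7, -147.3]), array([33.6, 37.3]), 90.4)
round (116, np.float64(29.0), array([ 5.697e+02, -1.000e-01]), array([38.9, 39.2]), 90.8)
sq (130, np.float64(25.9), array([454.9,  24.5]), array([17.8, 63.2]), 162.7)
bar (185, np.float64(30.1), array([427.7, 165.5]), array([30. , 52.8]), 100.1)
big (390, np.float64(25.7), array([678.4,  19.8]), array([55.7, 57.2]), 46.1)
small (118, np.float64(19.2), array([ 419. , -146.7]), array([38.4, 41.5]), 60.6)
round (164, np.float64(30.6), array([569.6,   0. ]), array([37.6, 41.3]), 136.1)
sq (180, np.float64(27.6), array([454.2,  23.4]), array([19.7, 62.7]), 164.9)
bar (291, np.float64(32.0), array([426.3, 165.4]), array([33.9, 56.6]), 99.2)
```

```bash
cat > plan.py <<'E'
import sys,numpy as np
from scipy.spatial.transform import Rotation as R
from plant import arm
def plan(*wps):
    """wps: (x,y,z,thetadeg); deltas from measured pose now"""
    o=arm.get_obs(); r=R.from_quat(o['tool_rot']); p=np.array(o['tool_pos']); M=r.as_matrix()
    th=np.rad2deg(np.arctan2(M[1,0],M[0,0]))
    print('t',round(o['clock'],2),'pos',p.round(1),'th',round(th,2),'ydown',M[:,1].round(4),'w',round(o['gripper_width'],3),'F',np.round(o['contact_force'],1),'q',np.round(o['q'],2))
    for x,y,z,t in wps:
        a=np.deg2rad(t); T=np.array([[np.cos(a),0,-np.sin(a)],[np.sin(a),0,np.cos(a)],[0,-1,0]])
        print((x,y,z,t),'turn',np.rad2deg((r.inv()*R.from_matrix(T)).as_rotvec()).round(2),'cm',(M.T@(np.array([x,y,z])-p)/10).round(2))
if __name__=='__main__':
    plan(*[tuple(float(v) for v in a.split(',')) for a in sys.argv[1:]])
E
python3 plan.py 679,20,120,0
```

```text
t 0.1 pos [ 186.9 -595.9  230.3] th -72.59 ydown [-6.0e-04  1.7e-03 -1.0e+00] w 1.003 F [ 0.7  0.1 -0.4] q [ 1.2   0.38  0.02  1.37 -0.01  1.39 -0.05]
(679.0, 20.0, 120.0, 0.0) turn [-6.000e-02 -7.259e+01 -9.000e-02] cm [-44.03  11.11  65.39]
```

Call:
apply_moves([
  [[0,-1.5,0,-1,0.2,1.4,1],[0,-4,0,-2.6,0.6,3.7,1],[0,-7,0,-4.5,1.1,6.5,1],[0,-10,0,-6.5,1.6,9.5,1],[0,-13,0,-8.5,2.1,12.5,1],[0,-16,0,-10.5,2.6,15.5,1],[0,-20,0,-12.5,3.1,18.5,1],[0,-24,0,-14.5,3.6,21.5,1],[0,-28,0,-16.5,4.1,24.5,1],[0,-32,0,-18.5,4.6,27.5,1],[0,-36,0,-20.5,5.1,30.5,1],[0,-40,0,-22.5,5.6,33.5,1]],
])

```text
clock: 1.1
tool_pos: [439.9, -279.8, 174.9]
tool_rot: [-0.679, 0.197, -0.197, 0.679]
contact_force: [0.6, -0.2, 0.4]
gripper_width: 0.998
```

```bash
python3 plan.py 679,20,80,0
```

```text
t 1.1 pos [ 439.9 -279.8  174.9] th -32.4 ydown [-3.e-04  2.e-04 -1.e+00] w 0.998 F [ 0.6 -0.2  0.4] q [ 0.78  0.22 -0.32  1.72  0.07  1.21 -0.12]
(679.0, 20.0, 80.0, 0.0) turn [-1.00e-02 -3.24e+01 -2.00e-02] cm [ 4.13  9.49 38.12]
```

Call:
apply_moves([
  [[0,-3,0,0.4,0.8,3,1],[0,-7,0,0.8,1.7,6.5,1],[0,-10,0,1.2,2.6,10,1],[0,-14,0,1.6,3.5,14,1],[0,-18,0,2,4.5,18,1],[0,-21,0,2.4,5.4,22,1],[0,-24,0,2.8,6.4,26,1],[0,-27,0,3.2,7.4,30,1],[0,-30,0,3.7,8.4,34,1],[0,-32,0,4,9.2,37,1],[0,-32.4,0,4.1,9.5,38.1,1],[0,-32.4,0,4.1,9.5,38.1,1]],
])

```text
clock: 2.1
tool_pos: [678.9, 22.1, 78.2]
tool_rot: [-0.706, 0.0, 0.002, 0.708]
contact_force: [-1.0, 0.3, -0.1]
gripper_width: 0.998
```

```bash
python3 plan.py 679,20,3,0; python3 -c "
import h
f=h.grab('scene');h.save(f,'s1')"
```

```text
t 2.1 pos [678.9  22.1  78.2] th 0.12 ydown [-0.0027  0.0027 -1.    ] w 0.998 F [-1.   0.3 -0.1] q [ 0.24  0.66 -0.49  1.37  0.31  1.19 -0.28]
(679.0, 20.0, 3.0, 0.0) turn [-0.15  0.12 -0.16] cm [ 0.03  7.52 -0.23]
```

View pics/s1.png

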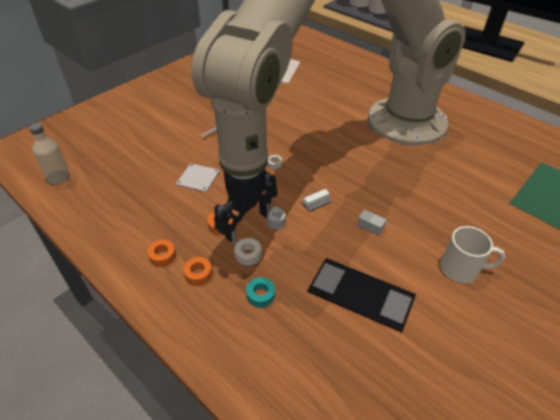

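The gripper is open above the pale roll at (248,250) and clear of the round weight (276,217) and the orange rings. Descending.

Call:
apply_moves([
  [[0,0,0,0,1.5,-0.1,1],[0,0,0,0,3.5,-0.15,1],[0,0,0,0,5.5,-0.2,1],[0,0,0,0,7,-0.2,1],[0,0,0,0,7.5,-0.2,1],[0,0,0,0,7.5,-0.2,1],[0,0,0,0,7.5,-0.2,-1],[0,0,0,0,7.5,-0.2,-1],[0,0,0,0,7.5,-0.2,-1],[0,0,0,0,7.5,-0.2,-1],[0,0,0,0,7.5,-0.2,-1],[0,0,0,0,7.5,-0.2,-1]],
])

```text
clock: 3.15
tool_pos: [680.6, 15.6, 7.9]
tool_rot: [0.707, 0.0, 0.003, -0.707]
contact_force: [-0.8, -0.1, 5.7]
gripper_width: 0.654
```

```bash
python3 plan.py 679,20,100,0
```

```text
t 3.15 pos [680.6  15.6   7.9] th -0.2 ydown [ 0.0036 -0.     -1.    ] w 0.654 F [-0.8 -0.1  5.7] q [ 0.24  0.73 -0.47  1.43  0.35  1.07 -0.3 ]
(679.0, 20.0, 100.0, 0.0) turn [ 0.  -0.2  0.2] cm [-0.13 -9.22  0.44]
```

```bash
cat > plan.py <<'E'
import sys,json,numpy as np
from scipy.spatial.transform import Rotation as R
from plant import arm
# usage: plan.py u:rx,ry,rz,x,y,z  (last row sent, updates commanded pose)   x,y,z,theta ... (wanted TCP)
C=json.load(open('cmd.json'))
p=np.array(C['p']);r=R.from_quat(C['q'])
wp=[]
for a in sys.argv[1:]:
    if a.startswith('u:'):
        v=np.array([float(s) for s in a[2:].split(',')]); p=p+r.apply(v[3:]*10); r=r*R.from_rotvec(np.deg2rad(v[:3]))
    else: wp.append([float(s) for s in a.split(',')])
json.dump(dict(p=p.tolist(),q=r.as_quat().tolist()),open('cmd.json','w'))
o=arm.get_obs(); M=R.from_quat(o['tool_rot']).as_matrix(); N=r.as_matrix()
th=lambda M:np.rad2deg(np.arctan2(M[1,0],M[0,0])).round(2)
print('t',round(o['clock'],2),'pos',np.round(o['tool_pos'],1),'th',th(M),'w',round(o['gripper_width'],3),'F',np.round(o['contact_force'],1),'q',np.round(o['q'],2))
print('cmd',p.round(1),th(N),'down',M[:,1].round(3))
for x,y,z,t in wp:
    a=np.deg2rad(t); T=np.array([[np.cos(a),0,-np.sin(a)],[np.sin(a),0,np.cos(a)],[0,-1,0]])
    print((x,y,z,t),'turn',np.rad2deg((r.inv()*R.from_matrix(T)).as_rotvec()).round(2),'cm',(N.T@(np.array([x,y,z])-p)/10).round(2))
E
python3 - <<'E'
import json
json.dump(dict(p=[187.005,-596.349,231.279],q=[-0.56954297,0.41907905,-0.41804876,0.57028834]),open('cmd.json','w'))
E
python3 plan.py u:0,-40,0,-22.5,5.6,33.5; python3 plan.py u:0,-32.4,0,4.1,9.5,38.1; python3 plan.py u:0,0,0,0,7.5,-0.2 680,18,100,0
```

```text
t 3.15 pos [680.6  15.6   7.9] th -0.2 w 0.654 F [-0.8 -0.1  5.7] q [ 0.24  0.73 -0.47  1.43  0.35  1.07 -0.3 ]
cmd [ 439.3 -281.3  175.7] -32.59 down [ 0.004 -0.    -1.   ]
t 3.15 pos [680.6  15.6   7.9] th -0.2 w 0.654 F [-0.8 -0.1  5.7] q [ 0.24  0.73 -0.47  1.43  0.35  1.07 -0.3 ]
cmd [679.   17.8  81.1] -0.19 down [ 0.004 -0.    -1.   ]
t 3.15 pos [680.6  15.6   7.9] th -0.2 w 0.654 F [-0.8 -0.1  5.7] q [ 0.24  0.73 -0.47  1.43  0.35  1.07 -0.3 ]
cmd [679.   15.9   6.1] -0.19 down [ 0.004 -0.    -1.   ]
(680.0, 18.0, 100.0, 0.0) turn [-0.1  -0.19 -0.03] cm [ 0.1  -9.39  0.23]
```

```bash
python3 plan.py 680,16,90,0 591.5,-257.5,60,-25
```

```text
t 3.15 pos [680.6  15.6   7.9] th -0.2 w 0.654 F [-0.8 -0.1  5.7] q [ 0.24  0.73 -0.47  1.43  0.35  1.07 -0.3 ]
cmd [679.   15.9   6.1] -0.19 down [ 0.004 -0.    -1.   ]
(680.0, 16.0, 90.0, 0.0) turn [-0.1  -0.19 -0.03] cm [ 0.1  -8.39  0.03]
(591.5, -257.5, 60.0, -25.0) turn [-0.09 24.81 -0.05] cm [ -8.66  -5.44 -27.36]
```

Call:
apply_moves([
  [[0,0,0,0,-1,0,-1],[0,0,0,0,-2.5,0,-1],[0,0,0,0,-4,-0.5,-1],[0,1,0,-0.4,-5.4,-2,-1],[0,4,0,-1.4,-6,-4.5,-1],[0,7,0,-2.3,-6,-7.5,-1],[0,10,0,-3.4,-6,-11,-1],[0,13,0,-4.4,-6,-14.5,-1],[0,16,0,-5.6,-6,-18,-1],[0,19,0,-6.6,-6,-21,-1],[0,22,0,-7.6,-5.8,-24,-1],[0,24,0,-8.3,-5.5,-26,-1]],
])

```text
clock: 4.15
tool_pos: [593.6, -250.5, 62.4]
tool_rot: [0.692, -0.15, 0.152, -0.69]
contact_force: [0.2, -1.1, -0.1]
gripper_width: 0.649
```

```bash
python3 plan.py u:0,24,0,-8.3,-5.5,-26 591.5,-257.5,60,-25 591.5,-257.5,15,-25
```

```text
t 4.15 pos [ 593.6 -250.5   62.4] th -24.69 w 0.649 F [ 0.2 -1.1 -0.1] q [ 0.61  0.58 -0.36  1.51  0.22  1.1  -0.24]
cmd [ 595.1 -243.9   60.7] -24.19 down [ 0.002 -0.003 -1.   ]
(591.5, -257.5, 60.0, -25.0) turn [-0.08  0.81 -0.07] cm [ 0.23  0.06 -1.39]
(591.5, -257.5, 15.0, -25.0) turn [-0.08  0.81 -0.07] cm [ 0.23  4.56 -1.39]
```

Call:
apply_moves([
  [[0,0.8,0,0.2,0.4,-0.7,-1],[0,0.8,0,0.2,1.2,-1.2,-1],[0,0.8,0,0.2,2,-1.4,-1],[0,0.8,0,0.2,2,-1.4,-1],[0,0.8,0,0.2,2,-1.4,-1]],
])

```text
clock: 4.57
tool_pos: [591.5, -255.3, 39.3]
tool_rot: [-0.69, 0.152, -0.151, 0.691]
contact_force: [0.6, -0.3, 0.0]
gripper_width: 0.65
```

```bash
python3 plan.py u:0,0.8,0,0.2,2,-1.4 591.5,-257.5,15,-25;  python3 -c "
import h
f=h.grab('scene');h.save(f,'s2',(130,100,330,250),4)"
```

```text
t 4.57 pos [ 591.5 -255.3   39.3] th -24.8 w 0.65 F [ 0.6 -0.3  0. ] q [ 0.61  0.6  -0.36  1.52  0.23  1.06 -0.23]
cmd [ 591.2 -257.5   40.6] -24.99 down [-0.001  0.002 -1.   ]
(591.5, -257.5, 15.0, -25.0) turn [-0.08  0.01 -0.07] cm [0.03 2.56 0.01]
```

View pics/s2.png

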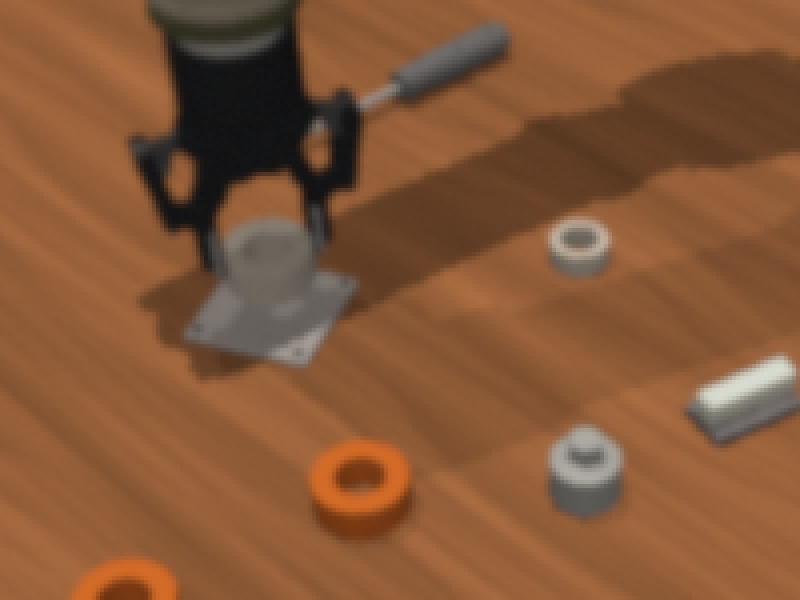

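The roll is held level over the plate at crop (270,260). Lowering and releasing.

Call:
apply_moves([
  [[0,0,0,0,0.7,0,-1],[0,0,0,0,1.5,0,-1],[0,0,0,0,2.1,0,-1],[0,0,0,0,2.5,0,-1],[0,0,0,0,2.55,0,-1],[0,0,0,0,2.55,0,-1],[0,0,0,0,2.55,0,-1]],
])

```text
clock: 5.2
tool_pos: [591.2, -257.8, 14.5]
tool_rot: [-0.69, 0.153, -0.153, 0.69]
contact_force: [0.4, 0.5, -0.4]
gripper_width: 0.655
```

```bash
python3 plan.py u:0,0,0,0,2.55,0
```

```text
t 5.2 pos [ 591.2 -257.8   14.5] th -24.99 w 0.655 F [ 0.4  0.5 -0.4] q [ 0.61  0.63 -0.35  1.53  0.24  1.02 -0.24]
cmd [ 591.2 -257.4   15.1] -24.99 down [-0.  0. -1.]
```

Call:
apply_moves([
  [[0,0,0,0,0.08,0,-1],[0,0,0,0,0.15,0,-1],[0,0,0,0,0.15,0,-1],[0,0,0,0,0.15,0,1],[0,0,0,0,0.15,0,1],[0,0,0,0,0.15,0,1],[0,0,0,0,0.15,0,1],[0,0,0,0,0.15,0,1],[0,0,0,0,-1,0,1],[0,0,0,0,-3,0,1],[0,0,0,0,-6,0,1],[0,0,0,0,-8,0,1]],
])

```text
clock: 6.2
tool_pos: [592.0, -257.9, 97.9]
tool_rot: [0.69, -0.152, 0.154, -0.69]
contact_force: [1.1, -1.0, 0.9]
gripper_width: 0.999
```

```bash
python3 plan.py u:0,0,0,0,-8,0 420,-147.5,60,-25 420,-147.5,2.5,-25
```

```text
t 6.2 pos [ 592.  -257.9   97.9] th -24.98 w 0.999 F [ 1.1 -1.   0.9] q [ 0.62  0.54 -0.37  1.47  0.21  1.16 -0.22]
cmd [ 591.2 -257.6   95.1] -24.99 down [ 0.002 -0.    -1.   ]
(420.0, -147.5, 60.0, -25.0) turn [-0.08  0.01 -0.07] cm [-20.17   3.54   2.74]
(420.0, -147.5, 2.5, -25.0) turn [-0.08  0.01 -0.07] cm [-20.16   9.29   2.73]
```

Call:
apply_moves([
  [[0,0,0,-1.5,0,0.2,1],[0,0,0,-4,0.3,0.6,1],[0,0,0,-7.5,0.8,1.1,1],[0,0,0,-11,1.3,1.6,1],[0,0,0,-14.5,1.8,2.1,1],[0,0,0,-17.5,2.5,2.5,1],[0,0,0,-19.5,3,2.7,1],[0,0,0,-20.2,3.5,2.75,1],[0,0,0,-20.2,3.5,2.75,1],[0,0,0,-20.2,3.5,2.75,1],[0,0,0,-20.2,3.5,2.75,1]],
])

```text
clock: 7.12
tool_pos: [421.5, -148.4, 60.7]
tool_rot: [0.69, -0.152, 0.154, -0.69]
contact_force: [0.1, -0.7, -0.7]
gripper_width: 1.0
```

```bash
python3 plan.py u:0,0,0,-20.2,3.5,2.75 420,-147.5,2.5,-25; python3 - <<'E'
import h
from dm import *
f=h.grab('scene');h.save(f,'s3',(130,100,330,250),4); P=cloud(f)
print('big',top(P,(593,-254),25,36)); 
t=h.grab('top'); h.save(t,'t3',(260,160,420,290),5); P=cloud(t)
print('big',top(P,(593,-254),25,36))
E
```

```text
t 7.12 pos [ 421.5 -148.4   60.7] th -25.02 w 1.0 F [ 0.1 -0.7 -0.7] q [ 0.67  0.2  -0.44  2.03  0.11  0.92 -0.26]
cmd [ 419.7 -147.3   60.4] -24.99 down [ 0.002 -0.    -1.   ]
(420.0, -147.5, 2.5, -25.0) turn [-0.08  0.01 -0.07] cm [ 0.04  5.79 -0.02]
big (266, np.float64(31.9), array([ 591.4, -253.4]), array([56.1, 56.8]), 45.6)
big (222, np.float64(30.0), array([ 592.7, -253.6]), array([55. , 56.5]), 155.5)
```

View pics/s3.png

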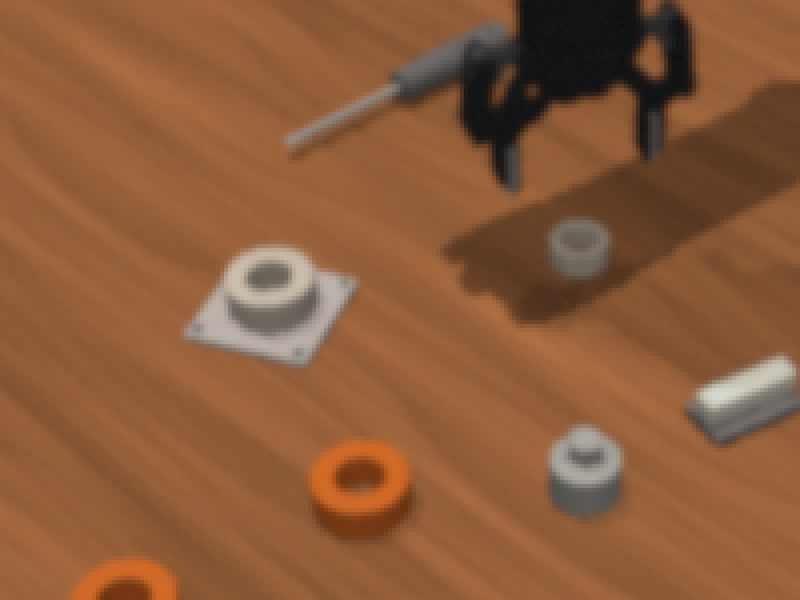

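View pics/t3.png

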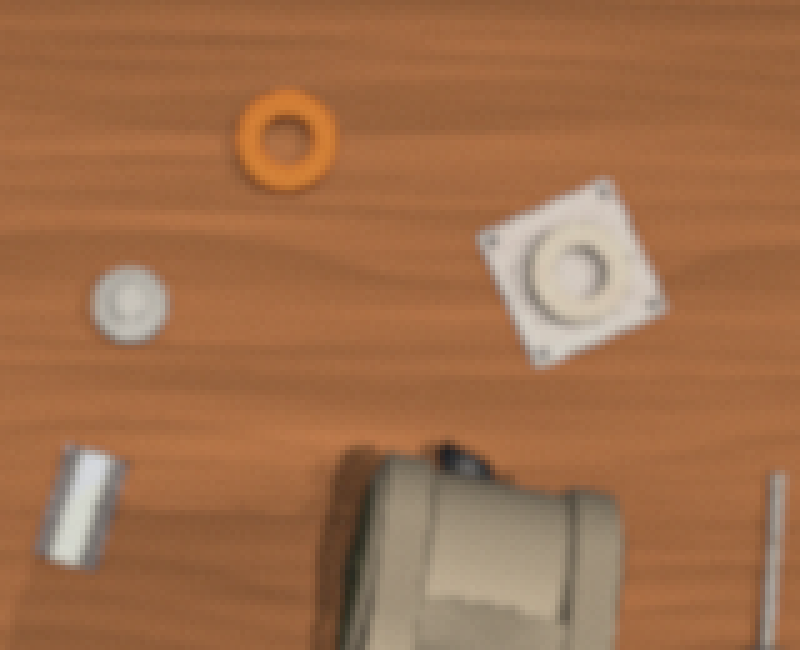

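The big roll sits on the plate centre (crop px (270,285)); I measure it at (592,-253.5) against the plate at (593,-254). Now the small roll.

Call:
apply_moves([
  [[0,0,0,0,1.5,0,1],[0,0,0,0,3.3,0,1],[0,0,0,0,4.8,0,1],[0,0,0,0,5.6,0,1],[0,0,0,0,5.7,0,1],[0,0,0,0,5.7,0,-1],[0,0,0,0,5.7,0,-1],[0,0,0,0,5.7,0,-1],[0,0,0,0,5.7,0,-1],[0,0,0,0,5.7,0,-1],[0,0,0,0,5.7,0,-1],[0,0,0,0,5.7,0,-1]],
])

```text
clock: 8.22
tool_pos: [420.6, -147.9, 4.1]
tool_rot: [0.691, -0.152, 0.154, -0.69]
contact_force: [-3.0, 0.6, 9.2]
gripper_width: 0.441
```

```bash
python3 plan.py u:0,0,0,0,5.7,0 420,-147.5,70,-25 592,-253.5,70,-25
```

```text
t 8.22 pos [ 420.6 -147.9    4.1] th -25.0 w 0.441 F [-3.   0.6  9.2] q [ 0.65  0.3  -0.43  2.08  0.17  0.8  -0.32]
cmd [ 419.7 -147.2    3.4] -24.99 down [ 0.002 -0.001 -1.   ]
(420.0, -147.5, 70.0, -25.0) turn [-0.08  0.01 -0.07] cm [ 0.03 -6.66 -0.01]
(592.0, -253.5, 70.0, -25.0) turn [-0.08  0.01 -0.07] cm [20.1  -6.69 -2.35]
```

Call:
apply_moves([
  [[0,0,0,0,-1,0,-1],[0,0,0,0.2,-3,0,-1],[0,0,0,1,-5.5,-0.1,-1],[0,0,0,3,-7.5,-0.3,-1],[0,0,0,6,-8,-0.7,-1],[0,0,0,9.5,-8,-1.1,-1],[0,0,0,13,-8,-1.5,-1],[0,0,0,16.5,-7.8,-1.9,-1],[0,0,0,19,-7,-2.2,-1],[0,0,0,20.1,-6,-2.35,-1],[0,0,0,20.1,-5.5,-2.35,-1],[0,0,0,20.1,-5.5,-2.35,-1]],
])

```text
clock: 9.22
tool_pos: [591.1, -253.4, 56.6]
tool_rot: [-0.69, 0.154, -0.152, 0.691]
contact_force: [-0.5, 0.5, 0.2]
gripper_width: 0.44
```

```bash
python3 plan.py u:0,0,0,20.1,-5.5,-2.35 592,-253.5,36,-25
```

```text
t 9.22 pos [ 591.1 -253.4   56.6] th -25.0 w 0.44 F [-0.5  0.5  0.2] q [ 0.62  0.59 -0.37  1.51  0.23  1.09 -0.24]
cmd [ 592.  -253.5   58.1] -24.99 down [-0.002  0.002 -1.   ]
(592.0, -253.5, 36.0, -25.0) turn [-0.08  0.01 -0.07] cm [ 0.    2.21 -0.01]
```

Call:
apply_moves([
  [[0,0,0,0,0.6,0,-1],[0,0,0,0,1.3,0,-1],[0,0,0,0,1.9,0,-1],[0,0,0,0,2.2,0,-1],[0,0,0,0,2.3,0,-1],[0,0,0,0,2.3,0,-1],[0,0,0,0,2.3,0,-1]],
])

```text
clock: 9.8
tool_pos: [592.2, -253.7, 35.1]
tool_rot: [-0.69, 0.153, -0.153, 0.69]
contact_force: [0.1, -0.1, 0.1]
gripper_width: 0.442
```

```bash
python3 plan.py u:0,0,0,0,2.3,0; python3 -c "
import h
f=h.grab('scene');h.save(f,'s4',(150,120,290,220),5.5)"
```

```text
t 9.8 pos [ 592.2 -253.7   35.1] th -24.99 w 0.442 F [ 0.1 -0.1  0.1] q [ 0.61  0.61 -0.36  1.52  0.24  1.05 -0.24]
cmd [ 592.  -253.4   35.1] -24.99 down [ 0. -0. -1.]
```

View pics/s4.png

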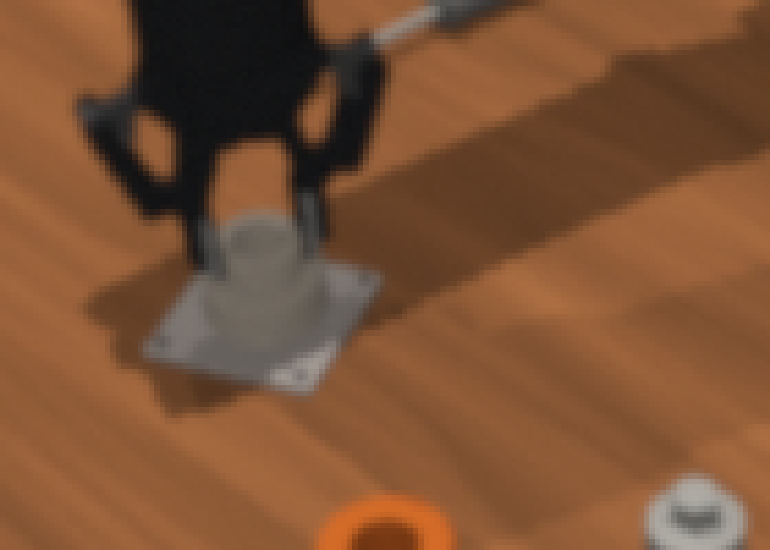

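The small roll hovers centred over the big roll (crop (262,250)). Releasing.

Call:
apply_moves([
  [[0,0,0,0,0.06,0,-1],[0,0,0,0,0.1,0,-1],[0,0,0,0,0.1,0,-1],[0,0,0,0,0.1,0,1],[0,0,0,0,0.1,0,1],[0,0,0,0,0.1,0,1],[0,0,0,0,0.1,0,1],[0,0,0,0,0.1,0,1],[0,0,0,0,-1,0,1],[0,0,0,0,-3,0,1],[0,0,0,0,-5.5,0,1],[0,0,0,0,-7,0,1]],
])

```text
clock: 10.85
tool_pos: [593.1, -253.9, 108.1]
tool_rot: [0.69, -0.152, 0.154, -0.69]
contact_force: [-0.9, 0.1, 0.8]
gripper_width: 1.0
```

```bash
python3 plan.py u:0,0,0,0,-7,0 569.5,-0.5,85,15.3
```

```text
t 10.85 pos [ 593.1 -253.9  108.1] th -24.98 w 1.0 F [-0.9  0.1  0.8] q [ 0.62  0.54 -0.38  1.46  0.21  1.18 -0.22]
cmd [ 592.  -253.5  105.1] -24.99 down [ 0.003 -0.001 -1.   ]
(569.5, -0.5, 85.0, 15.3) turn [-1.000e-01 -4.029e+01 -4.000e-02] cm [-12.73   2.06  21.98]
```

Call:
apply_moves([
  [[0,-2,0,-0.6,0,1,1],[0,-6,0,-1.8,0,3,1],[0,-10,0,-3.2,0.2,5.5,1],[0,-14,0,-4.6,0.5,8,1],[0,-19,0,-6.2,0.8,11,1],[0,-24,0,-8,1.1,14,1],[0,-29,0,-9.8,1.4,17,1],[0,-34,0,-11.4,1.7,20,1],[0,-38,0,-12.4,1.9,21.6,1],[0,-40.3,0,-12.7,2.1,22,1],[0,-40.3,0,-12.7,2.1,22,1],[0,-40.3,0,-12.7,2.1,22,1]],
])

```text
clock: 11.85
tool_pos: [569.7, -0.6, 83.9]
tool_rot: [0.701, 0.094, -0.094, -0.701]
contact_force: [0.8, -0.5, -0.5]
gripper_width: 1.004
```

```bash
python3 plan.py u:0,-40.3,0,-12.7,2.1,22 569.5,-0.5,3,15.3;python3 - <<'E'
import h
from dm import *
f=h.grab('scene');h.save(f,'s5',(130,100,330,250),4); P=cloud(f)
print('small',top(P,(593,-254),43,56)); 
t=h.grab('top'); P=cloud(t)
print('small',top(P,(593,-254),43,56),'bigtop',top(P,(593,-254),25,36))
E
```

```text
t 11.85 pos [569.7  -0.6  83.9] th 15.29 w 1.004 F [ 0.8 -0.5 -0.5] q [ 0.42  0.45 -0.6   1.69  0.28  1.09 -0.01]
cmd [ 5.698e+02 -4.000e-01  8.460e+01] 15.31 down [-0. -0. -1.]
(569.5, -0.5, 3.0, 15.3) turn [-0.1   0.01 -0.  ] cm [-0.03  8.16 -0.01]
small (127, np.float64(49.2), array([ 589.9, -253. ]), array([38.8, 39.3]), 167.2)
small (97, np.float64(47.9), array([ 591.7, -253.6]), array([36.9, 37.1]), 92.1) bigtop (144, np.float64(31.0), array([ 592.2, -254. ]), array([55.1, 57. ]), 0.2)
```

View pics/s5.png

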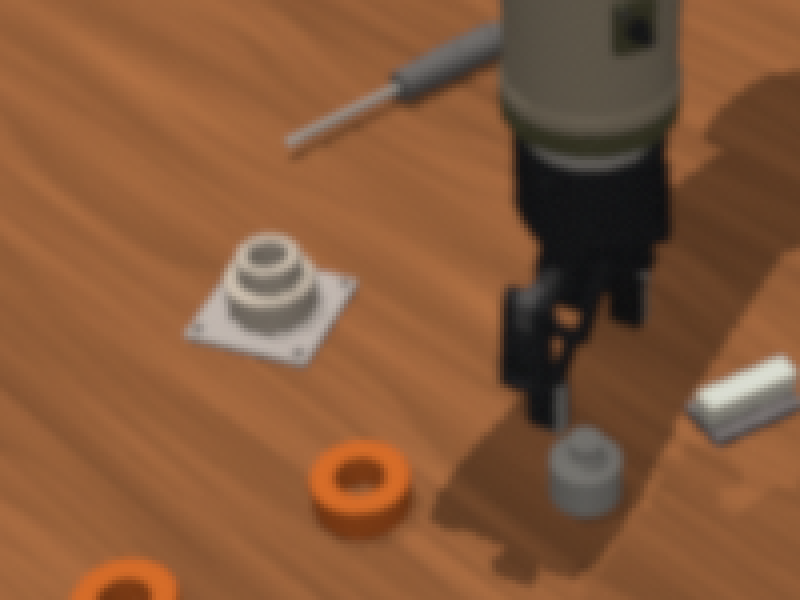

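The rolls are stacked concentric on the plate (crop (268,280)), tops at z 30 and 48. Now the round weight.

Call:
apply_moves([
  [[0,0,0,0,1.5,0,1],[0,0,0,0,3.5,0,1],[0,0,0,0,5.5,0,1],[0,0,0,0,7.3,0,1],[0,0,0,0,8.1,0,1],[0,0,0,0,8.1,0,1],[0,0,0,0,8.1,0,-1],[0,0,0,0,8.1,0,-1],[0,0,0,0,8.1,0,-1],[0,0,0,0,8.1,0,-1],[0,0,0,0,8.1,0,-1],[0,0,0,0,8.1,0,-1]],
])

```text
clock: 12.95
tool_pos: [570.9, -0.8, 4.3]
tool_rot: [0.701, 0.095, -0.093, -0.701]
contact_force: [-1.3, 0.4, 5.2]
gripper_width: 0.473
```

```bash
python3 plan.py u:0,0,0,0,8.1,0 569.5,-0.5,70,15.3 574,326.5,60,15.3
```

```text
t 12.95 pos [570.9  -0.8   4.3] th 15.3 w 0.473 F [-1.3  0.4  5.2] q [ 0.38  0.55 -0.56  1.75  0.36  0.94 -0.06]
cmd [ 5.698e+02 -3.000e-01  3.600e+00] 15.31 down [ 0.002 -0.    -1.   ]
(569.5, -0.5, 70.0, 15.3) turn [-0.1   0.01 -0.  ] cm [-0.03 -6.64  0.  ]
(574.0, 326.5, 60.0, 15.3) turn [-0.1   0.01 -0.  ] cm [ 9.03 -5.59 31.42]
```

Call:
apply_moves([
  [[0,0,0,0,-0.6,0,-1],[0,0,0,0,-2,0,-1],[0,0,0,0,-4,0.2,-1],[0,0,0,0.3,-5.5,1.2,-1],[0,0,0,0.9,-6,3,-1],[0,0,0,1.6,-6,5.5,-1],[0,0,0,2.4,-6,8.5,-1],[0,0,0,3.4,-6,12,-1],[0,0,0,4.4,-6,15.5,-1],[0,0,0,5.4,-6,19,-1],[0,0,0,6.4,-6,22.3,-1],[0,0,0,7.2,-6,25,-1]],
])

```text
clock: 13.95
tool_pos: [572.3, 262.6, 63.1]
tool_rot: [-0.7, -0.095, 0.095, 0.701]
contact_force: [0.5, -0.4, -5.0]
gripper_width: 0.471
```

```bash
python3 plan.py u:0,0,0,7.2,-6,25 574,326.5,50,15.3
```

```text
t 13.95 pos [572.3 262.6  63.1] th 15.42 w 0.471 F [ 0.5 -0.4 -5. ] q [-0.04  0.6  -0.62  1.54  0.37  1.12 -0.47]
cmd [573.3 259.7  64. ] 15.31 down [-0.001  0.001 -1.   ]
(574.0, 326.5, 50.0, 15.3) turn [-0.1   0.01 -0.  ] cm [1.83 1.41 6.42]
```

Call:
apply_moves([
  [[0,0,0,0.7,0.2,2.4,-1],[0,0,0,1.2,0.6,4.3,-1],[0,0,0,1.6,1.2,5.7,-1],[0,0,0,1.8,2,6.3,-1],[0,0,0,1.8,2.8,6.4,-1],[0,0,0,1.8,3.3,6.4,-1],[0,0,0,1.8,3.4,6.4,-1],[0,0,0,1.8,3.4,6.4,-1]],
])

```text
clock: 14.62
tool_pos: [574.2, 323.7, 28.0]
tool_rot: [0.701, 0.093, -0.094, -0.7]
contact_force: [-0.5, -0.3, -3.9]
gripper_width: 0.471
```

```bash
python3 plan.py u:0,0,0,1.8,3.4,6.4 574,326.5,13,15.3; python3 -c "
import h
f=h.grab('scene');h.save(f,'s6',(290,170,490,320),4)"
```

```text
t 14.62 pos [574.2 323.7  28. ] th 15.19 w 0.471 F [-0.5 -0.3 -3.9] q [-0.16  0.7  -0.6   1.47  0.42  1.1  -0.57]
cmd [573.7 326.3  30.1] 15.31 down [-0.001 -0.002 -1.   ]
(574.0, 326.5, 13.0, 15.3) turn [-0.1   0.01 -0.  ] cm [0.03 1.71 0.01]
```

View pics/s6.png

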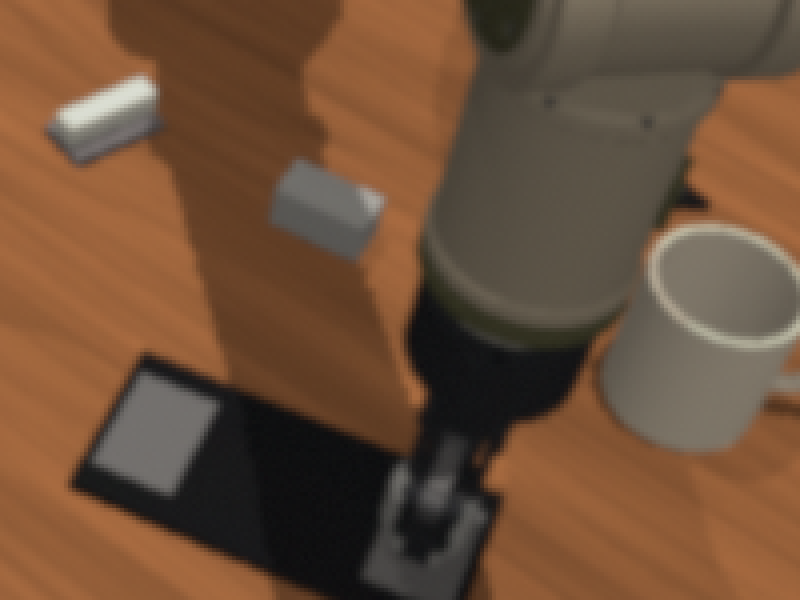

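The round weight hangs over the far patch (crop (435,500)) and the mug is clear. Lowering.

Call:
apply_moves([
  [[0,0,0,0,0.4,0,-1],[0,0,0,0,0.9,0,-1],[0,0,0,0,1.3,0,-1],[0,0,0,0,1.5,0,-1],[0,0,0,0,1.6,0,-1],[0,0,0,0,1.6,0,-1],[0,0,0,0,1.6,0,-1]],
])

```text
clock: 15.25
tool_pos: [573.9, 326.1, 12.9]
tool_rot: [-0.701, -0.094, 0.094, 0.701]
contact_force: [-0.4, -0.3, -4.4]
gripper_width: 0.47
```

```bash
python3 plan.py u:0,0,0,0,1.6,0
```

```text
t 15.25 pos [573.9 326.1  12.9] th 15.32 w 0.47 F [-0.4 -0.3 -4.4] q [-0.17  0.72 -0.59  1.48  0.43  1.08 -0.58]
cmd [573.7 326.3  14.1] 15.31 down [ 0.  0. -1.]
```

Still carrying the full weight, so I'll lower a further 1.5 mm, release and rise.

Call:
apply_moves([
  [[0,0,0,0,0.08,0,-1],[0,0,0,0,0.15,0,-1],[0,0,0,0,0.15,0,-1],[0,0,0,0,0.15,0,-1],[0,0,0,0,0.15,0,1],[0,0,0,0,0.15,0,1],[0,0,0,0,0.15,0,1],[0,0,0,0,0.15,0,1],[0,0,0,0,0.15,0,1],[0,0,0,0,-1.2,0,1],[0,0,0,0,-3.5,0,1],[0,0,0,0,-6.5,0,1]],
])

```text
clock: 16.25
tool_pos: [572.6, 325.1, 77.3]
tool_rot: [0.701, 0.093, -0.096, -0.7]
contact_force: [0.2, -0.4, -0.5]
gripper_width: 1.001
```

```bash
python3 plan.py u:0,0,0,0,-6.5,0 427.5,165.5,80,99.8 427.5,165.5,80,-80.2; python3 - <<'E'
import h
from dm import *
f=h.grab('scene');h.save(f,'s7',(290,170,490,320),4); P=cloud(f)
print('round',top(P,(574,326),30,43)); 
E
```

```text
t 16.25 pos [572.6 325.1  77.3] th 15.33 w 1.001 F [ 0.2 -0.4 -0.5] q [-0.15  0.65 -0.62  1.43  0.39  1.19 -0.55]
cmd [573.7 326.2  79.1] 15.31 down [-0.003 -0.002 -1.   ]
(427.5, 165.5, 80.0, 99.8) turn [-9.000e-02 -8.449e+01  7.000e-02] cm [-18.35  -0.1  -11.64]
(427.5, 165.5, 80.0, -80.2) turn [-7.000e-02  9.551e+01 -9.000e-02] cm [-18.35  -0.1  -11.64]
round (181, np.float64(37.7), array([578.6, 325.7]), array([32.4, 41.5]), 104.5)
```

View pics/s7.png

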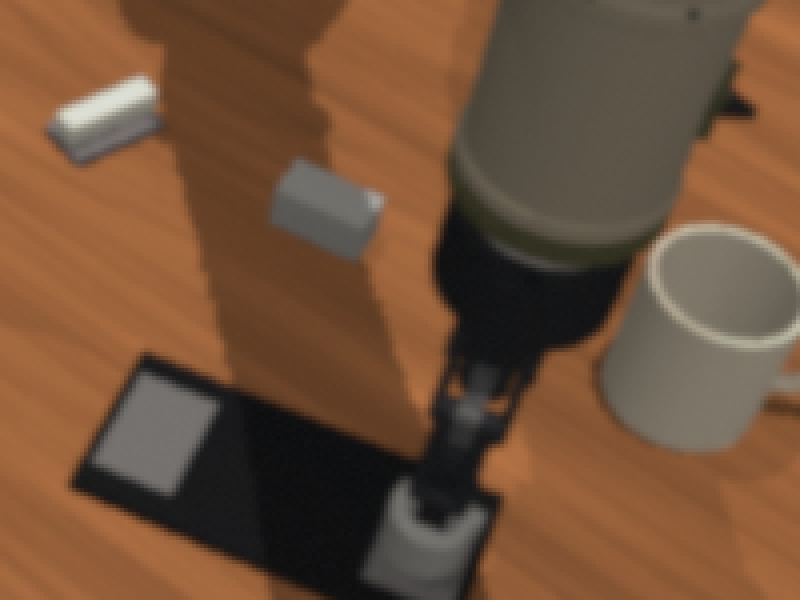

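The round weight is released and upright on its patch (crop (430,530)). Next the bar.

Call:
apply_moves([
  [[0,-4,0,-0.5,-0.2,-0.3,1],[0,-11,0,-1.6,-0.5,-1,1],[0,-18,0,-3.4,-0.5,-2,1],[0,-25,0,-5.4,-0.5,-3.2,1],[0,-32,0,-7.4,-0.5,-4.5,1],[0,-39,0,-9.4,-0.5,-5.8,1],[0,-46,0,-11.4,-0.5,-7.1,1],[0,-53,0,-13.4,-0.5,-8.4,1],[0,-60,0,-15.2,-0.5,-9.6,1],[0,-67,0,-16.8,-0.5,-10.6,1],[0,-73,0,-17.9,-0.3,-11.3,1],[0,-78,0,-18.3,-0.1,-11.6,1]],
])

```text
clock: 17.3
tool_pos: [427.2, 164.1, 79.4]
tool_rot: [-0.485, -0.515, 0.516, 0.483]
contact_force: [0.7, -0.8, 0.2]
gripper_width: 0.997
```

```bash
python3 plan.py u:0,-78,0,-18.3,-0.1,-11.6 427.5,165.5,3,99.8; python3 - <<'E'
import h
from dm import *
P=cloud(h.grab('scene'))
print('round',top(P,(574,326),30,43),'knob',top(P,(574,326),47,58)); 
E
```

```text
t 17.3 pos [427.2 164.1  79.4] th 93.58 w 0.997 F [ 0.7 -0.8  0.2] q [ 0.47  0.33 -1.04  1.97  0.34  1.02  0.91]
cmd [427.9 166.   80. ] 93.31 down [ 0.001 -0.002 -1.   ]
(427.5, 165.5, 3.0, 99.8) turn [-0.02 -6.49  0.1 ] cm [-0.06  7.7   0.04]
round (273, np.float64(38.0), array([574.7, 324.7]), array([39.7, 41.5]), 109.3) knob (86, np.float64(53.5), array([573.7, 324.6]), array([19.1, 19.9]), 52.6)
```

The round weight is at (574,325) and upright. Turning the last few degrees, then descending on the bar.

Call:
apply_moves([
  [[0,-3,0,0,0.8,0,1],[0,-6.5,0,0,2.5,0,1],[0,-6.5,0,0,4.5,0,1],[0,-6.5,0,0,6.5,0,1],[0,-6.5,0,0,7.5,0,1],[0,-6.5,0,0,7.6,0,1],[0,-6.5,0,0,7.6,0,-1],[0,-6.5,0,0,7.6,0,-1],[0,-6.5,0,0,7.6,0,-1],[0,-6.5,0,0,7.6,0,-1],[0,-6.5,0,0,7.6,0,-1],[0,-6.5,0,0,7.6,0,-1]],
])

```text
clock: 18.35
tool_pos: [429.1, 166.2, 4.3]
tool_rot: [0.456, 0.542, -0.54, -0.455]
contact_force: [-0.9, -0.4, 6.1]
gripper_width: 0.643
```

```bash
python3 plan.py u:0,-6.5,0,0,7.6,0 427.5,165.5,70,99.8 612,187.5,50,15.3
```

```text
t 18.35 pos [429.1 166.2   4.3] th 99.79 w 0.643 F [-0.9 -0.4  6.1] q [ 0.38  0.47 -0.96  2.03  0.5   0.89  0.89]
cmd [427.8 166.1   4. ] 99.81 down [ 0.003  0.    -1.   ]
(427.5, 165.5, 70.0, 99.8) turn [-0.01  0.01  0.1 ] cm [-0.04 -6.6   0.04]
(612.0, 187.5, 50.0, 15.3) turn [-9.000e-02  8.451e+01  7.000e-02] cm [ -1.02  -4.61 -18.51]
```

Call:
apply_moves([
  [[0,0,0,0,-0.5,0,-1],[0,0,0,0,-1.8,0,-1],[0,0,0,0,-3.5,0,-1],[0,2,0,0,-5,-0.4,-1],[0,7,0,-0.1,-6,-1.3,-1],[0,13,0,-0.2,-6.3,-2.6,-1],[0,19,0,-0.3,-6.3,-4.1,-1],[0,25,0,-0.4,-6.3,-5.7,-1],[0,31,0,-0.5,-6.3,-7.3,-1],[0,37,0,-0.6,-6.3,-8.9,-1],[0,43,0,-0.7,-6.3,-10.5,-1],[0,48,0,-0.8,-6.3,-11.8,-1]],
])

```text
clock: 19.35
tool_pos: [546.6, 177.9, 66.3]
tool_rot: [-0.637, -0.307, 0.307, 0.637]
contact_force: [0.4, 0.1, -3.1]
gripper_width: 0.646
```

```bash
python3 plan.py u:0,48,0,-0.8,-6.3,-11.8 612,187.5,50,15.3
```

```text
t 19.35 pos [546.6 177.9  66.3] th 51.47 w 0.646 F [ 0.4  0.1 -3.1] q [ 0.21  0.53 -0.75  1.69  0.4   1.09  0.23]
cmd [545.5 178.2  66.9] 51.81 down [ 0.  0. -1.]
(612.0, 187.5, 50.0, 15.3) turn [-1.000e-01  3.651e+01  3.000e-02] cm [ 4.84  1.69 -4.66]
```

Call:
apply_moves([
  [[0,5,0,0.8,0,-0.8,-1],[0,11,0,1.6,0.2,-1.6,-1],[0,17,0,2.5,0.5,-2.4,-1],[0,23,0,3.4,1,-3.3,-1],[0,29,0,4.2,1.6,-4.1,-1],[0,34,0,4.7,2.2,-4.6,-1],[0,36.5,0,4.85,2.8,-4.65,-1],[0,36.5,0,4.85,3.4,-4.65,-1],[0,36.5,0,4.85,3.7,-4.65,-1],[0,36.5,0,4.85,3.7,-4.65,-1],[0,36.5,0,4.85,3.7,-4.65,-1]],
])

```text
clock: 20.27
tool_pos: [611.8, 187.2, 29.0]
tool_rot: [-0.701, -0.094, 0.095, 0.701]
contact_force: [-0.1, 0.2, -3.3]
gripper_width: 0.644
```

```bash
python3 plan.py u:0,36.5,0,4.85,3.7,-4.65 612,187.5,14,15.3; python3 -c "
import h
f=h.grab('scene');h.save(f,'s8',(260,170,460,320),4)"
```

```text
t 20.27 pos [611.8 187.2  29. ] th 15.38 w 0.644 F [-0.1  0.2 -3.3] q [ 0.05  0.65 -0.57  1.53  0.38  1.07 -0.34]
cmd [612.  187.7  29.9] 15.31 down [-0.001  0.    -1.   ]
(612.0, 187.5, 14.0, 15.3) turn [-0.1   0.01 -0.  ] cm [-0.    1.59 -0.02]
```

View pics/s8.png

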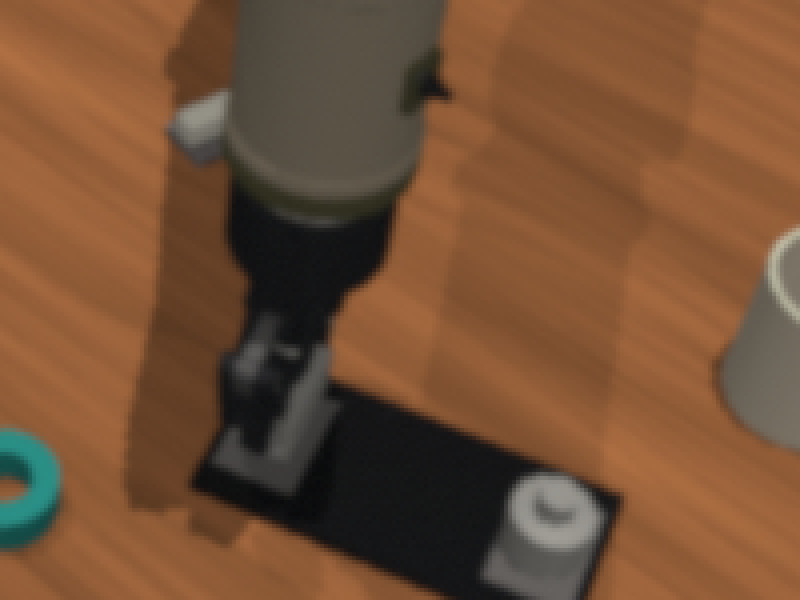

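The bar hangs square over the nearer patch (crop (275,420)); the round weight stands on the far patch (545,520). Lowering.

Call:
apply_moves([
  [[0,0,0,0,0.4,0,-1],[0,0,0,0,0.9,0,-1],[0,0,0,0,1.3,0,-1],[0,0,0,0,1.55,0,-1],[0,0,0,0,1.6,0,-1],[0,0,0,0,1.6,0,-1],[0,0,0,0,1.65,0,-1],[0,0,0,0,1.65,0,-1],[0,0,0,0,1.65,0,-1]],
])

```text
clock: 21.07
tool_pos: [612.2, 187.4, 12.4]
tool_rot: [-0.701, -0.094, 0.094, 0.701]
contact_force: [-0.8, -0.7, -1.8]
gripper_width: 0.646
```

```bash
python3 plan.py u:0,0,0,0,1.65,0
```

```text
t 21.07 pos [612.2 187.4  12.4] th 15.32 w 0.646 F [-0.8 -0.7 -1.8] q [ 0.05  0.67 -0.56  1.54  0.39  1.04 -0.35]
cmd [612.  187.7  13.4] 15.31 down [ 0.  0. -1.]
```

Call:
apply_moves([
  [[0,0,0,0,0.05,0,-1],[0,0,0,0,0.05,0,-1],[0,0,0,0,0.05,0,1],[0,0,0,0,0.05,0,1],[0,0,0,0,0.05,0,1],[0,0,0,0,0.05,0,1],[0,0,0,0,0.05,0,1],[0,0,0,0,-0.5,0,1],[0,0,0,0,-2,0,1],[0,0,0,0,-4,0,1],[0,0,0,0,-6,0,1],[0,0,0,0,-7,0,1]],
])

```text
clock: 22.07
tool_pos: [613.2, 187.9, 85.4]
tool_rot: [-0.701, -0.095, 0.093, 0.701]
contact_force: [-1.0, 0.3, 0.1]
gripper_width: 0.997
```

```bash
python3 plan.py u:0,0,0,0,-7,0 454.7,23.8,80,73 593,257,60,15.3
```

```text
t 22.07 pos [613.2 187.9  85.4] th 15.31 w 0.997 F [-1.   0.3  0.1] q [ 0.07  0.59 -0.59  1.49  0.35  1.16 -0.32]
cmd [612.  187.6  83.4] 15.31 down [ 0.003  0.001 -1.   ]
(454.7, 23.8, 80.0, 73.0) turn [-1.000e-01 -5.769e+01  5.000e-02] cm [-19.5    0.32 -11.64]
(593.0, 257.0, 60.0, 15.3) turn [-0.1   0.01 -0.  ] cm [-0.    2.35  7.2 ]
```

Call:
apply_moves([
  [[0,-3,0,-0.8,0,-0.5,1],[0,-8,0,-2.4,0,-1.5,1],[0,-14,0,-4.6,0,-2.8,1],[0,-20,0,-7,0,-4.2,1],[0,-26,0,-9.4,0,-5.6,1],[0,-32,0,-11.8,0,-7,1],[0,-38,0,-14,0,-8.4,1],[0,-44,0,-16,0,-9.6,1],[0,-50,0,-17.8,0,-10.7,1],[0,-55,0,-19,0.2,-11.4,1],[0,-57.7,0,-19.5,0.3,-11.6,1],[0,-57.7,0,-19.5,0.3,-11.6,1]],
])

```text
clock: 23.07
tool_pos: [453.6, 22.4, 79.1]
tool_rot: [0.569, 0.42, -0.421, -0.568]
contact_force: [0.6, 0.2, -0.9]
gripper_width: 0.996
```

```bash
python3 plan.py u:0,-57.7,0,-19.5,0.3,-11.6 454.7,23.8,12,73; python3 - <<'E'
import h
from dm import *
f=h.grab('scene');h.save(f,'s9',(250,150,450,300),4); P=cloud(f)
print('bar',top(P,(612,188),33,46)); print('sq',top(P,(454.7,23.8),21,32))
t=h.grab('top');h.save(t,'t9',(140,150,340,300),4); P=cloud(t)
print('bar',top(P,(612,188),33,46));print('round',top(P,(574,326),30,43)); 
E
```

```text
t 23.07 pos [453.6  22.4  79.1] th 73.02 w 0.996 F [ 0.6  0.2 -0.9] q [ 0.65  0.27 -0.86  1.98  0.24  1.    0.95]
cmd [454.6  24.2  80.2] 73.01 down [-0.001 -0.001 -1.   ]
(454.7, 23.8, 12.0, 73.0) turn [-0.06  0.01  0.08] cm [-0.04  6.82 -0.03]
bar (363, np.float64(39.7), array([609.9, 188.3]), array([30.3, 57.9]), 15.1)
sq (177, np.float64(27.4), array([453.9,  22.5]), array([21. , 64.9]), 164.6)
bar (193, np.float64(38.5), array([611.3, 190.1]), array([30.2, 56.3]), 16.3)
round (133, np.float64(36.9), array([573.5, 325.6]), array([40. , 42.6]), 91.6)
```

View pics/s9.png

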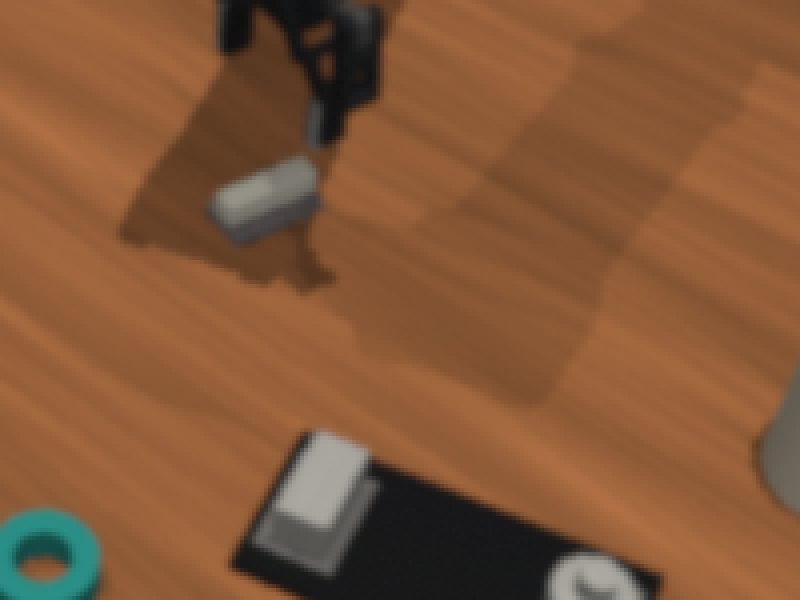

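View pics/t9.png

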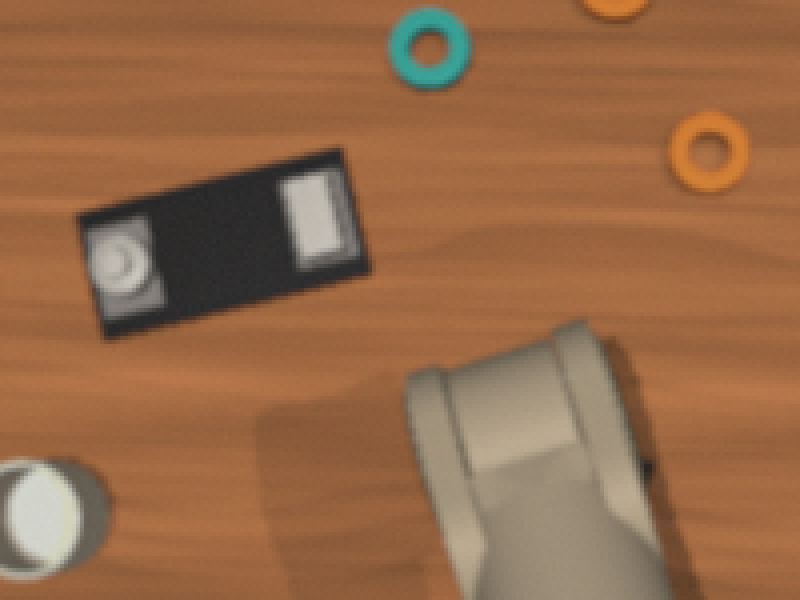

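Bar at (610.6,189), yaw 15.7°, against (612,187.5) and 15.3°. Round at (573.5,325.6). Both are good. Now the squeegee.

Call:
apply_moves([
  [[0,0,0,0,1.5,0,1],[0,0,0,0,3.3,0,1],[0,0,0,0,5,0,1],[0,0,0,0,6.3,0,1],[0,0,0,0,6.7,0,1],[0,0,0,0,6.7,0,1],[0,0,0,0,6.7,0,-1],[0,0,0,0,6.7,0,-1],[0,0,0,0,6.7,0,-1],[0,0,0,0,6.7,0,-1],[0,0,0,0,6.7,0,-1],[0,0,0,0,6.7,0,-1]],
])

```text
clock: 24.17
tool_pos: [455.1, 23.9, 13.0]
tool_rot: [0.569, 0.421, -0.42, -0.568]
contact_force: [-0.8, -1.0, 1.9]
gripper_width: 0.191
```

```bash
python3 plan.py u:0,0,0,0,6.7,0 593,257,60,15.3;  python3 -c "
import h
f=h.grab('scene');h.save(f,'s10',(250,150,450,300),4)"
```

```text
t 24.17 pos [455.1  23.9  13. ] th 72.99 w 0.191 F [-0.8 -1.   1.9] q [ 0.58  0.38 -0.8   2.04  0.36  0.87  0.85]
cmd [454.5  24.3  13.2] 73.01 down [ 0.001 -0.    -1.   ]
(593.0, 257.0, 60.0, 15.3) turn [-1.000e-01  5.771e+01  5.000e-02] cm [26.31 -4.65 -6.44]
```

View pics/s10.png

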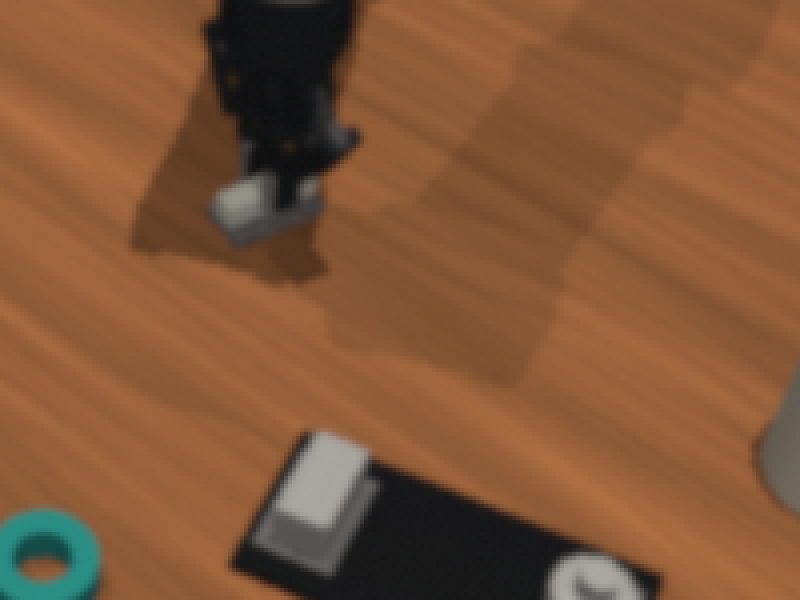

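Call:
apply_moves([
  [[0,0,0,0,-0.8,0,-1],[0,0,0,0,-2.5,0,-1],[0,1,0,0.5,-4.8,-0.1,-1],[0,4,0,2,-6.8,-0.4,-1],[0,9,0,4.5,-8.2,-1,-1],[0,15,0,7.5,-8.8,-1.8,-1],[0,21,0,10.5,-9,-2.5,-1],[0,27,0,13.5,-9,-3.3,-1],[0,33,0,16.5,-9,-4,-1],[0,39,0,19.5,-9,-4.8,-1],[0,45,0,22.3,-9,-5.5,-1],[0,50,0,24.4,-9,-6,-1]],
])

```text
clock: 25.22
tool_pos: [583.8, 242.3, 102.7]
tool_rot: [-0.693, -0.14, 0.14, 0.694]
contact_force: [0.4, 0.7, 0.2]
gripper_width: 0.193
```

```bash
python3 plan.py u:0,50,0,24.4,-9,-6 593,257,50,15.3
```

```text
t 25.22 pos [583.8 242.3 102.7] th 22.77 w 0.193 F [0.4 0.7 0.2] q [ 0.02  0.57 -0.66  1.49  0.36  1.2  -0.3 ]
cmd [583.3 240.  103.5] 23.01 down [-0.     0.001 -1.   ]
(593.0, 257.0, 50.0, 15.3) turn [-0.1   7.71  0.  ] cm [1.56 5.35 1.18]
```

Call:
apply_moves([
  [[0,4,0,0.8,0.3,0.6,-1],[0,7.7,0,1.4,1,1.1,-1],[0,7.7,0,1.55,2.2,1.2,-1],[0,7.7,0,1.55,3.5,1.2,-1],[0,7.7,0,1.55,4.8,1.2,-1],[0,7.7,0,1.55,5.8,1.2,-1],[0,7.7,0,1.55,6.2,1.2,-1],[0,7.7,0,1.55,6.2,1.2,-1],[0,7.7,0,1.55,6.2,1.2,-1]],
])

```text
clock: 25.97
tool_pos: [593.0, 256.4, 40.3]
tool_rot: [-0.701, -0.094, 0.094, 0.701]
contact_force: [-0.9, 0.1, 0.1]
gripper_width: 0.192
```

```bash
python3 plan.py u:0,7.7,0,1.55,6.2,1.2 593,257,22,15.3;  python3 -c "
import h
f=h.grab('scene');h.save(f,'s11',(270,200,450,335),4.4)"
```

```text
t 25.97 pos [593.  256.4  40.3] th 15.3 w 0.192 F [-0.9  0.1  0.1] q [-0.04  0.66 -0.6   1.51  0.4   1.1  -0.46]
cmd [592.8 257.2  41.5] 15.31 down [-0.  0. -1.]
(593.0, 257.0, 22.0, 15.3) turn [-0.1   0.01 -0.  ] cm [ 0.01  1.95 -0.03]
```

View pics/s11.png

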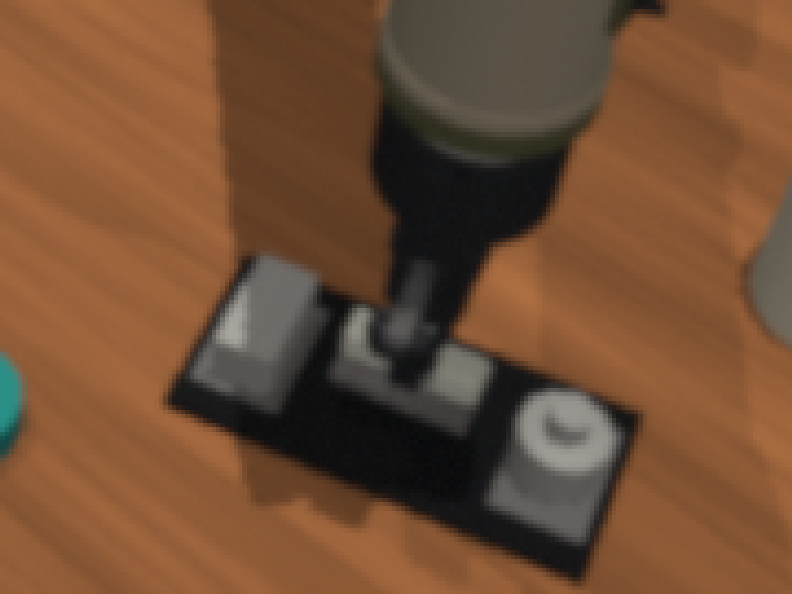

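The squeegee hangs level between the weights, aligned with the panel. Lowering.

Call:
apply_moves([
  [[0,0,0,0,0.5,0,-1],[0,0,0,0,1.1,0,-1],[0,0,0,0,1.6,0,-1],[0,0,0,0,1.9,0,-1],[0,0,0,0,2,0,-1],[0,0,0,0,2,0,-1],[0,0,0,0,2,0,-1]],
])

```text
clock: 26.6
tool_pos: [593.0, 256.8, 21.0]
tool_rot: [0.701, 0.094, -0.094, -0.701]
contact_force: [-3.3, -1.5, 7.5]
gripper_width: 0.192
```

```bash
python3 plan.py u:0,0,0,0,2,0
```

```text
t 26.6 pos [593.  256.8  21. ] th 15.31 w 0.192 F [-3.3 -1.5  7.5] q [-0.05  0.68 -0.59  1.52  0.41  1.07 -0.47]
cmd [592.8 257.2  21.5] 15.31 down [ 0. -0. -1.]
```

Contact is felt, so I release and rise.

Call:
apply_moves([
  [[0,0,0,0,0,0,1],[0,0,0,0,0,0,1],[0,0,0,0,0,0,1],[0,0,0,0,0,0,1],[0,0,0,0,0,0,1],[0,0,0,0,-0.6,0,1],[0,0,0,0,-2,0,1],[0,0,0,0,-4.5,0,1],[0,0,0,0,-7.5,0,1],[0,0,0,0,-10.5,0,1],[0,0,0,0,-13,0,1],[0,0,0,0,-14,0,1]],
])

```text
clock: 27.6
tool_pos: [594.5, 258.2, 166.5]
tool_rot: [-0.7, -0.097, 0.092, 0.702]
contact_force: [0.1, 0.3, 0.8]
gripper_width: 0.993
```

```bash
python3 plan.py u:0,0,0,0,-14,0 560,40,165,0
```

```text
t 27.6 pos [594.5 258.2 166.5] th 15.32 w 0.993 F [0.1 0.3 0.8] q [-0.02  0.54 -0.64  1.38  0.33  1.32 -0.41]
cmd [592.9 257.  161.5] 15.31 down [ 0.007  0.003 -1.   ]
(560.0, 40.0, 165.0, 0.0) turn [-0.1  15.31 -0.02] cm [ -8.9   -0.38 -20.06]
```

Call:
apply_moves([
  [[0,0,0,-0.5,0,-1,1],[0,0,0,-1.5,0,-3.5,1],[0,0,0,-3,0,-7,1],[0,0,0,-4.5,0,-10.5,1],[0,0,0,-6,0,-14,1],[0,0,0,-7.5,0,-17,1],[0,0,0,-8.5,0,-19.2,1],[0,0,0,-8.9,0,-20,1],[0,0,0,-8.9,0,-20,1],[0,0,0,-8.9,0,-20,1],[0,0,0,-8.9,0,-20,1],[0,0,0,-8.9,0,-20,1]],
])

```text
clock: 28.6
tool_pos: [559.8, 42.7, 160.2]
tool_rot: [-0.7, -0.095, 0.095, 0.701]
contact_force: [-0.8, 0.7, 0.5]
gripper_width: 0.998
```

```bash
python3 - <<'E'
import h
from dm import *
from meas import panel
ax=np.deg2rad(105.35); L=np.array([np.cos(ax),np.sin(ax)]); X=np.array([np.sin(ax),-np.cos(ax)])
for n in('scene','top'):
    f=h.grab(n);h.save(f,n+'_end',None,1.4); P=cloud(f)
    for k,xy,a,b in(('bar',(612,188),33,46),('round',(574,326),30,43),('sq',(593,257),29,40),('big',(593,-254),25,36),('small',(593,-254),43,56)):
        r=top(P,xy,a,b); d=r[2]-(593,257); print(n,k,r,'panel X,L',(d@X).round(1),(d@L).round(1))
E
```

```text
scene bar (379, np.float64(39.8), array([606.9, 202. ]), array([58.7, 59.1]), 103.7) panel X,L -1.2 -56.7
scene round (293, np.float64(38.0), array([578.6, 314.2]), array([38.8, 64.2]), 109.9) panel X,L 1.3 59.0
scene sq (295, np.float64(35.2), array([591.3, 257. ]), array([20.6, 63.7]), 103.9) panel X,L -1.6 0.5
scene big (170, np.float64(31.9), array([ 594.4, -249.2]), array([48. , 56.4]), 144.5) panel X,L -132.6 -488.5
scene small (125, np.float64(49.2), array([ 590.2, -253.1]), array([38.2, 40.4]), 60.8) panel X,L -137.7 -491.2
top bar (213, np.float64(38.5), array([607.6, 202.3]), array([55.7, 57.1]), 107.2) panel X,L -0.4 -56.6
top round (137, np.float64(36.8), array([572.7, 315.7]), array([40.1, 63.6]), 88.2) panel X,L -4.0 62.0
top sq (139, np.float64(33.9), array([592.6, 255.3]), array([18.4, 64.7]), 104.2) panel X,L -0.8 -1.5
top big (158, np.float64(30.6), array([ 592.1, -254. ]), array([55. , 56.7]), 0.6) panel X,L -136.1 -492.5
top small (93, np.float64(48.0), array([ 591.6, -253.4]), array([36.4, 36.7]), 89.9) panel X,L -136.5 -491.8
```

View pics/scene_end.png

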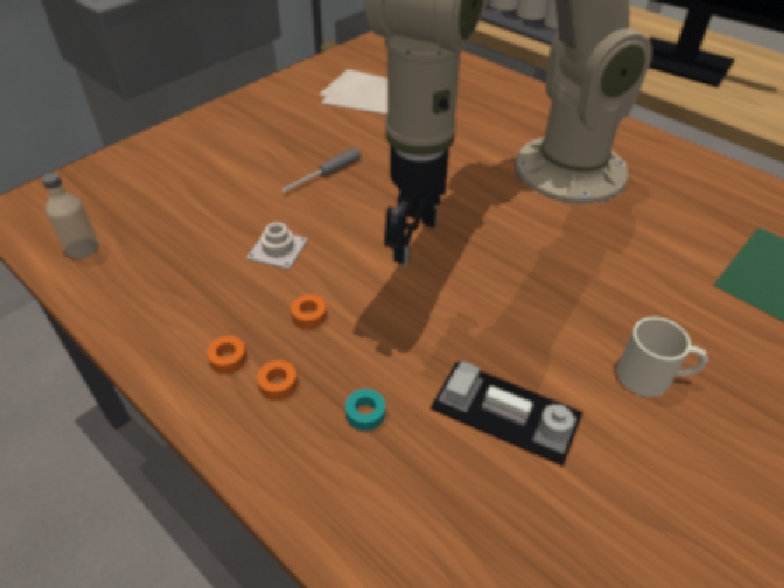

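View pics/top_end.png

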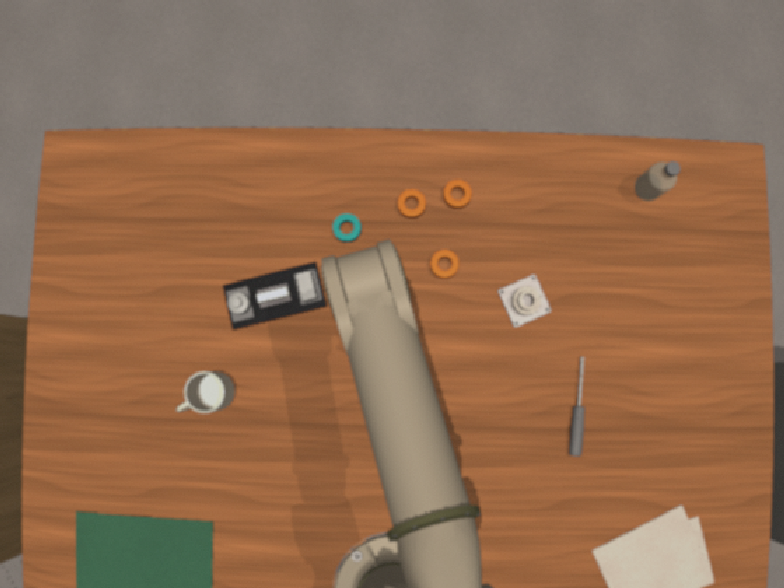

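The weights' windows caught part of the squeegee, so I recheck them with a smaller radius.

```bash
python3 - <<'E'
import h
from dm import *
ax=np.deg2rad(105.35); L=np.array([np.cos(ax),np.sin(ax)]); X=np.array([np.sin(ax),-np.cos(ax)])
for n in('scene','top'):
    P=cloud(h.grab(n))
    for k,xy,a,b,R in(('bar',(612,188),33,46,33),('round',(574,326),30,43,28)):
        r=top(P,xy,a,b,R); d=r[2]-(593,257); print(n,k,r,'panel X,L',(d@X).round(1),(d@L).round(1))
E
```

```text
scene bar (364, np.float64(39.9), array([610. , 188.4]), array([30.3, 57.3]), 14.8) panel X,L -1.8 -70.7
scene round (273, np.float64(38.4), array([574.4, 324.6]), array([40.8, 41.4]), 108.5) panel X,L -0.0 70.1
top bar (202, np.float64(38.2), array([611.2, 189.6]), array([30.1, 55.8]), 13.3) panel X,L -0.3 -69.8
top round (131, np.float64(37.6), array([573.7, 326.5]), array([40.1, 42.4]), 48.5) panel X,L -0.2 72.1
```

```bash
python3 -c "
from plant import arm
print(arm.hand_in())"
```

```text
the job is handed in; nothing more can be done
None
```

The bench is set out and I handed the job in at about 29 s of the 120 s. Nothing was dropped, and the gripper ended open and clear of everything. `hand_in` reports no verdict.

Final offsets from the targets, measured in both cameras:

| Thing | Off centre | Turn error | Judged limit |
|---|---|---|---|
| Bar weight (patch nearer the plate) | about 2 mm | about 2° | 12 mm, 14° |
| Round weight (other patch) | about 2 mm | – | 12 mm |
| Squeegee (felt down, panel middle) | about 2 mm | about 1.5° | 14 mm, 14° |
| Large roll on the plate | about 1 mm | – | 12 mm |
| Small roll on the large roll | about 1–2 mm | – | 10 mm |

- **Heights and attitude:** the measured tops match everything standing upright and seated.
- **Mug and screwdriver:** they look unmoved in the final pictures. I judged that by eye and did not measure it.
- **Readings that disagreed:** my first final check on the two weights was off because its window caught part of the squeegee. A smaller window gave the values above. The final scene-camera reading of the large roll came out about 5 mm off with an incomplete outline, because the small roll now hides part of it. The top view and the earlier unobstructed readings gave about 1 mm.

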